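# Clear the wheel head and hold the trimming chuck home in its splined socket

### The arm

A 7-joint arm with a two-finger parallel gripper is mounted at the origin on the work surface. World frame = base frame: x ahead of the robot, y to its left, z up, the work surface at z = 0. Lengths are in m, angles in rad, forces in N, time in s.
With the tool pointing down it reaches from about 0.425 to 0.875 m from the base axis. Payload 4.7 kg.
Tool frame: the origin (TCP) lies midway between the tips of the shut fingers; the grasp point (between the pads) lies 19 mm behind it; z points along the fingers, y is the direction in which the jaws open and shut (so a half turn about z gives the same grasp; the last joint's range is limited). The gripper opens to 87 mm and grips with 3 to 60 N. Pads are 19 mm wide; open, the fingers measure 117 mm over their backs; the gripper's body (75 mm by 190 mm) begins 51 mm behind the grasp point.
Start: joints at [1.213, 0.321, -0.07, 1.45, 0.023, 1.371, -0.057], TCP at [0.236, -0.606, 0.192] pointing down, gripper open.
Joint ranges: [-2.86, 2.86], [-0.3, 2.09], [-1.38, 1.24], [0.06, 2.45], [-1.56, 4.7], [0.09, 2.05], [-2.69, 2.69]. Speed limits (rad/s): [2.57, 2.57, 3.14, 3.14, 3.14, 3.14, 3.14].

### API

Orientations are given as a rotation vector (axis times angle).
In Python, from bench import monitor, eyes, order gives the robot as it stands. The module is installed in compiled form; this text tells all that it offers.
- The arm moves only by the shell command python3 -m pendant 'ROWS' [FORCE]. ROWS is JSON, a list of rows, each a list of 3 entries, a list of its own where there are three numbers: the turn, a rotation vector about the tool's x, y, z in degrees, then the shift along the tool's x, y, z in m, then the gripper command: -1 is fully open, 1 is shut, values between are in proportion. In form: [[[rx, ry, rz], [tx, ty, tz], hand], ...]. A call has 1 to 8 rows; each row shifts and turns the commanded pose from where the row before left it, along the tool's axes as they then stand; what a row does not reach is not made up. A row lasts 1/8 s, in which the tool goes at most 62.5 mm and 10.7 degrees, less where a joint would pass 70% of its speed; a pose out of reach is approached as far as the arm can. A call is refused whole if a number of a shift passes 0.0625 or a number of a turn 10.7, either way. A call with a gripper value outside its range is refused whole. The fingers move at their own pace and stop on an object; FORCE is the grip in N (left out, the last holds). Time passes only in rows, so rows that do not move let the fingers close. It gives the time, the measured TCP pose, the force and the opening at its end, in the units of the state.
- monitor.get_state(): the state, without advancing time (a new reading comes with each control period).
- eyes.get_image(name): name is "scene" or "top" or "wrist"; returns a dict with "color" (480x640x3 uint8, red, green, blue), "range_z" (480x640 float32, m along the optical axis (not along the pixel's ray), 0 where there is no reading), "fx", "fy", "cx", "cy" (pixels), "world_to_cam" (4x4, takes a point from world to camera coordinates). Camera axes: x right, y up, looking along -z (the intrinsics and any distortion apply to the point x, -y, -z); pixel columns grow to the right and rows downward; lengths in m; the calibration is good to about 2 mm. A picture is of the moment at which its call begins.
- order.close_job(): hands the job in, once; it reports no verdict.
The state is a dict: "time": time; "joint_positions": joint angles; "qd": joint speeds; "joint_torque": joint torques, N m; "position": TCP position; "tool_rot": TCP orientation; "ft_force": force on the tool from outside, world axes, zero at the start; "torque": the same for the moment, N m; "grip_width": opening from 0.0 (shut) to 1.0 (fully open).
Only numpy, scipy, OpenCV 4.12 (cv2) and the standard library are available. Lean on these libraries where they do the work, as an engineer would, in place of code of your own. Each camera call takes 0.05 s, during which the arm holds its last target.

### The job

Take the scraper and push the three loose clay chips off the wheel head with it (the fingers must not touch the chips), then set the scraper back down on the bench, clear of the wheel's pan, and let go of it. Then take the trimming chuck out of its wooden ring, turn it until the four ribs of its stem mesh with the cross-shaped socket in the middle of the wheel head, slide it fully home against the spring, and finish still gripping it and keeping it pressed home, as I am about to lock it. Leave the other pots, jars and tools on the bench where they are.

Things in the scene. Friction and masses are not known exactly. Their poses are not given: they have to be found in the camera images.
- wheel: bench pottery wheel, fixed and locked (nothing turns): round cream splash pan 292 mm across with a 40 mm high rim; in its middle a light grey metal wheel head, a flat disc 200 mm across, top 75 mm above the bench. Chips may end in the open gap between disc and pan rim or on the bench. Origin: on its axis at bench height, z up; the chips lie on its +x side; x and y run along the socket's slots
- socket (a point): centre of the mouth of the socket in the middle of the wheel head, 76 mm above the bench: a 38 mm square brass insert, 1 mm proud of the head, with a cross-shaped hole: two crossing slots, each 30 mm long and 12 mm wide, along x and y of this frame (same yaw as the wheel). A black sprung plunger stands in the hole, its top 12 mm below the mouth
- plunger (a joint): travel in m of the sprung plunger in the socket, 0 at rest, growing as it is pushed down; 0.012 when the chuck's flange sits on the brass insert. It pushes back with about 4 N at 0 rising to 10 N at 0.012, so a chuck that is let go rises again
- chuck: trimming chuck, 0.22 to 0.34 kg, upright, its stem down in the wooden ring: round aluminium flange 80 mm across, 6 mm thick, over it a fluted cream plaster body 68 to 60 mm across up to 36 mm, on top a square wooden boss to grip. Origin: centre of the flange's underside (the face that seats), z up; x and y run along the stem's ribs and square to the boss's flats
- chuck_boss (a point): middle of the chuck's square wooden boss, 54 mm above the flange's underside: boss 34 x 34 mm, from 36 to 72 mm above the flange's underside, its flats parallel to the chuck's x and y, so in line with the ribs below
- chuck_tip (a point): lower end of the chuck's steel stem, 24 mm below the flange's underside. Cross-shaped stem of four ribs: two crossing bars 26 mm long and 8 mm thick along the chuck's x and y, the last 5 mm thinner (22 x 5 mm). Any quarter turn fits the socket
- holder: wooden storage ring, fixed, about 100 mm across, 34 mm high, with a plain round hole of at least 40 mm in which the chuck's stem stands with its flange on the ring's top. Origin: centre of its underside
- scraper: scraper block, 0.14 kg, standing upright on its rubber edge: black rubber edge 100 mm long (its y), 22 mm thick (its x), 24 mm high; above it a dark wooden grip 70 mm long (y), 24 mm thick (x), up to 72 mm. Origin: centre of its underside, z up
- chip_a: loose dark brown clay chip, a flat lump 20 x 15 x 12 mm, 12 g. Origin: centre of its underside, z up. The three chips start together on the wheel's own +x side: 36 to 82 mm from the centre along wheel +x and at most 32 mm to either side of that axis (chip centres)
- chip_b: loose dark brown clay chip, a flat lump 20 x 15 x 12 mm, 12 g. Origin: centre of its underside, z up. The three chips start together on the wheel's own +x side: 36 to 82 mm from the centre along wheel +x and at most 32 mm to either side of that axis (chip centres)
- chip_c: loose dark brown clay chip, a flat lump 20 x 15 x 12 mm, 12 g. Origin: centre of its underside, z up. The three chips start together on the wheel's own +x side: 36 to 82 mm from the centre along wheel +x and at most 32 mm to either side of that axis (chip centres)
- cup: terracotta cup 72 mm across, 75 mm high; a bystander, to be left alone. Origin: on its underside
- bowl: blue bowl 120 mm across, 50 mm high; a bystander, to be left alone. Origin: on its underside
- glaze_jar: green glass jar with white cap, 68 mm across, 95 mm high; a bystander, to be left alone. Origin: on its underside
- bottle: blue bottle 60 mm across, 160 mm high; a bystander, to be left alone. Origin: on its underside
- beaker: white ceramic cup 68 mm across, 70 mm high; a bystander, to be left alone. Origin: on its underside
- weight: turned steel weight 64 mm across, 50 mm high with a knob; a bystander, to be left alone. Origin: on its underside
- paddle: wooden spatula lying flat, 0.28 m long; a bystander, to be left alone

How it is judged:
By the outcome, as a careful person would: the job done as asked, in the order asked, and still so for the second after the job is handed in, while the arm keeps its last pose, push and grip.
It also fails if it takes over 56 s, if anything falls off the work surface, if the arm or the gripper's body presses on something with over 40 N, if the wrist force passes 120 N, or if a joint passes its speed limit or range.

## Working session

There is one attempt and no reset: what is moved stays moved. The work goes in short steps, Python scripts to look and compute and a shell command to move; the robot and the scene stay as the last step left them, time stands still between calls to the robot, and variables do not carry over. Pictures are saved under pics/ and viewed, and the job is handed in when it is done.

```bash
mkdir -p pics; ls; python3 - <<'E'
from bench import monitor, eyes
import cv2, numpy as np
s=monitor.get_state()
for k,v in s.items(): print(k,np.round(v,4))
for n in ["scene","top","wrist"]:
    im=eyes.get_image(n)
    cv2.imwrite(f"pics/{n}0.png",im["color"][:,:,::-1])
    np.savez(f"{n}0.npz",**im)
    print(n,im["fx"],im["fy"],im["cx"],im["cy"]); print(np.round(im["world_to_cam"],4)); print([k for k in im])
E
```

```text
pics
time 0.0
joint_positions [ 1.2132  0.3218 -0.0701  1.4517  0.0226  1.3708 -0.0569]
qd [-0.0021 -0.     -0.0011 -0.001  -0.0009 -0.0006  0.0008]
joint_torque [ 4.00000e-04 -4.91287e+01 -4.03600e-01 -3.12530e+01 -6.39000e-02
  4.38000e-02  2.00000e-04]
position [ 0.2358 -0.6051  0.1907]
tool_rot [-3.0857e+00 -5.8020e-01  7.0000e-04]
ft_force [ 0.4225  0.1214 -0.1989]
torque [ 0.0217 -0.0044  0.0162]
grip_width 0.9988
scene 570.5673329195366 570.5673329195366 317.3135440615993 238.2918071576651
[[-0.586   0.8103  0.0058  0.3107]
 [-0.6607 -0.4819  0.5755  0.3394]
 [ 0.4691  0.3334  0.8178 -1.781 ]
 [ 0.      0.      0.      1.    ]]
['color', 'range_z', 'fx', 'fy', 'cx', 'cy', 'world_to_cam']
top 496.5613766503209 496.5613766503209 319.73910493987256 244.11518193948788
[[-0.0187 -0.9997  0.0177  0.0225]
 [ 0.999  -0.018   0.0398 -0.5657]
 [-0.0395  0.0185  0.9991 -1.1346]
 [ 0.      0.      0.      1.    ]]
['color', 'range_z', 'fx', 'fy', 'cx', 'cy', 'world_to_cam']
wrist 389.4814697388055 389.4814697388055 318.4433544250757 240.18149625759935
[[ 0.3633 -0.9317 -0.0015 -0.6488]
 [ 0.9021  0.3522 -0.2492  0.0302]
 [ 0.2327  0.0892  0.9685 -0.3896]
 [ 0.      0.      0.      1.    ]]
['color', 'range_z', 'fx', 'fy', 'cx', 'cy', 'world_to_cam']
```

View pics/top0.png

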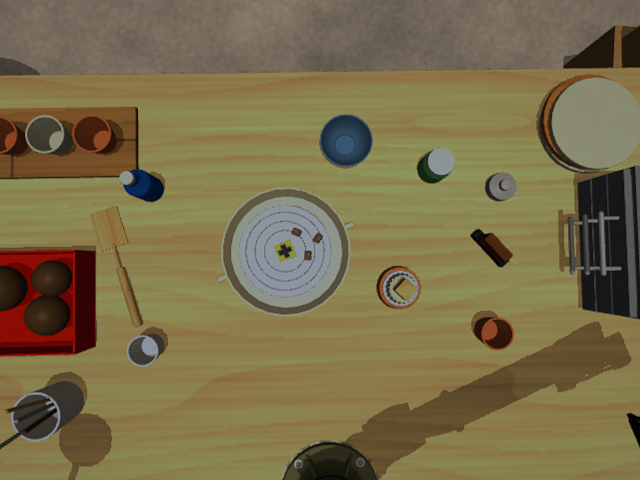

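View pics/scene0.png

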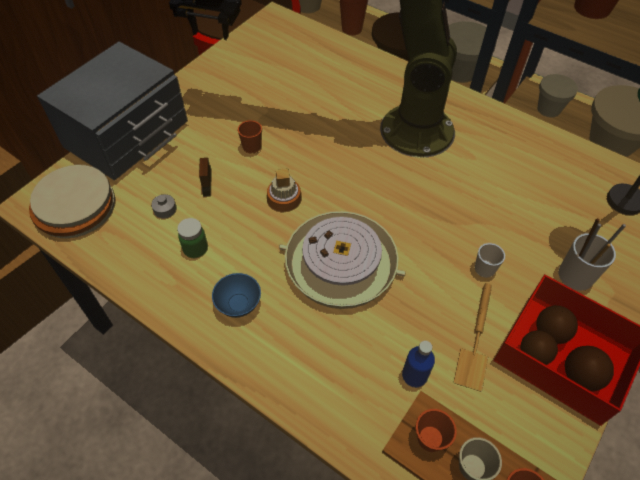

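View pics/wrist0.png

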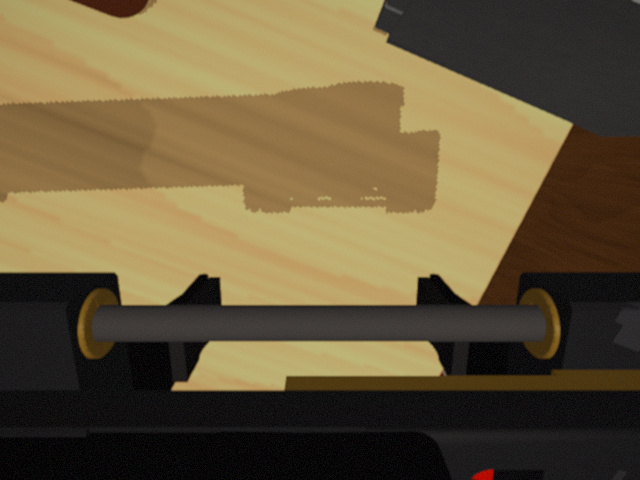

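The top view shows the wheel near (286,251) with three chips to its upper right, the chuck at (400,288) in its ring, and the scraper at (491,247). The cup is at (497,332), the weight at (501,186) and the jar at (436,165). Next I'll crop and measure these.

```bash
cat > h.py <<'E'
import numpy as np, cv2
def load(f): 
    d=np.load(f); return {k:d[k] for k in d}
def ray(im,u,v):
    W=im["world_to_cam"]; R=W[:3,:3]; t=W[:3,3]
    d=np.array([(u-im["cx"])/im["fx"],-(v-im["cy"])/im["fy"],-1.0])
    return -R.T@t, R.T@d
def onplane(im,u,v,z):
    o,d=ray(im,u,v); return o+d*(z-o[2])/d[2]
def depth(im,u,v):
    o,d=ray(im,u,v); return o+d*float(im["range_z"][int(round(v)),int(round(u))])
def proj(im,p):
    W=im["world_to_cam"]; c=W[:3,:3]@np.asarray(p,float)+W[:3,3]
    return im["cx"]+im["fx"]*c[0]/-c[2], im["cy"]+im["fy"]*c[1]/c[2]
def tri(rays):
    A=np.zeros((3,3));b=np.zeros(3)
    for o,d in rays:
        d=d/np.linalg.norm(d);P=np.eye(3)-np.outer(d,d);A+=P;b+=P@o
    x=np.linalg.solve(A,b)
    return x,[float(np.linalg.norm((np.eye(3)-np.outer(d,d)/(d@d))@(x-o))) for o,d in rays]
def cloud(im):
    v,u=np.mgrid[0:480,0:640]; z=im["range_z"]
    c=np.stack([(u-im["cx"])/im["fx"]*z,-(v-im["cy"])/im["fy"]*z,-z],-1)
    W=im["world_to_cam"]; return (c-W[:3,3])@W[:3,:3]
def crop(im,u0,v0,u1,v1,f,name):
    c=im["color"][v0:v1,u0:u1,::-1]
    cv2.imwrite(name,cv2.resize(c,None,fx=f,fy=f,interpolation=cv2.INTER_CUBIC))
E
python3 - <<'E'
from h import *
t=load("top0.npz"); s=load("scene0.npz")
crop(t,210,180,360,320,5,"pics/tw.png")
crop(t,370,150,530,310,4,"pics/tc.png")
crop(s,180,100,420,310,3,"pics/sw.png")
for im,pts in((t,[(286,200),(400,288),(406,289),(491,247),(480,400),(350,400)]),(s,[(283,178),(205,165),(284,195),(250,400)])):
    for p in pts: print(p,np.round(depth(im,*p),4))
E
```

```text
(286, 200) [0.6702 0.0885 0.006 ]
(400, 288) [ 0.4665 -0.1538  0.1073]
(406, 289) [ 0.464  -0.167   0.1046]
(491, 247) [ 0.5505 -0.363   0.0719]
(480, 400) [ 0.1985 -0.3526 -0.0015]
(350, 400) [ 0.2067 -0.0508  0.0028]
(283, 178) [ 0.4765 -0.1524  0.1087]
(205, 165) [ 0.5438 -0.3773  0.0738]
(284, 195) [ 0.4857 -0.1449  0.052 ]
(250, 400) [0.9698 0.1317 0.0041]
```

View pics/tw.png

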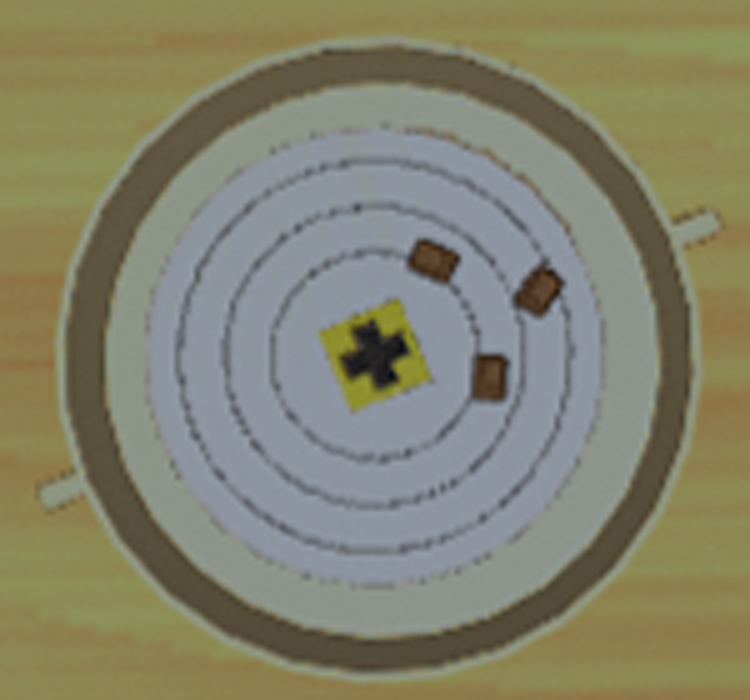

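View pics/tc.png

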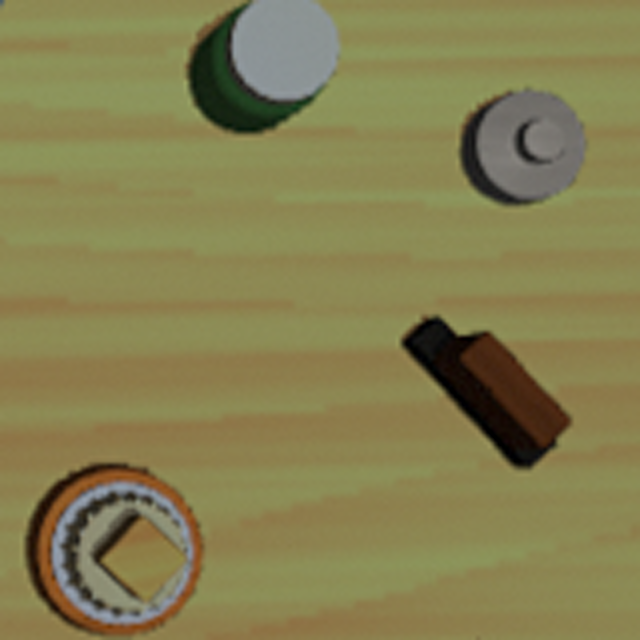

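View pics/sw.png

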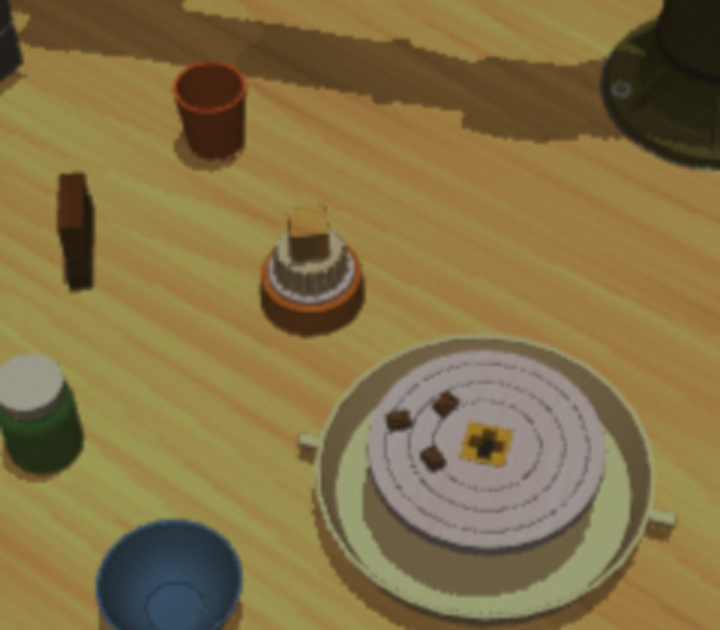

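```bash
python3 - <<'E'
from h import *
t=load("top0.npz"); s=load("scene0.npz")
hsv={k:cv2.cvtColor(im["color"],cv2.COLOR_RGB2HSV) for k,im in(("t",t),("s",s))}
ct,cs=cloud(t),cloud(s)
def rep(name,P):
    r=cv2.minAreaRect((P[:,:2]*1000).astype(np.float32)); print(name,len(P),"med",np.round(np.median(P,0),4),"rect",np.round(r[0],1),np.round(r[1],1),round(r[2],1))
for n,c in(("t",ct),("s",cs)):
    def sel(x,y,r,z0,z1): return c[(np.hypot(c[...,0]-x,c[...,1]-y)<r)&(c[...,2]>z0)&(c[...,2]<z1)]
    rep(n+" scraper top",sel(.545,-.37,.07,.062,.085))
    rep(n+" boss top",sel(.468,-.155,.05,.095,.125))
    rep(n+" flange",sel(.468,-.155,.07,.034,.045))
    rep(n+" disc",sel(.55,.08,.12,.068,.08))
    rep(n+" disc chips",sel(.55,.08,.12,.082,.1))
    rep(n+" rim",sel(.55,.08,.17,.035,.046))
# socket yellow
for n,im in(("t",t),("s",s)):
    h=cv2.cvtColor(im["color"],cv2.COLOR_RGB2HSV)
    u0,v0=proj(im,[.54,.083,.076])
    for nm,lo,hi,zz in(("brass",(15,120,90),(35,255,255),.076),("chip",(0,70,20),(15,255,140),.087)):
        m=cv2.inRange(h,lo,hi); k=np.zeros_like(m); cv2.circle(k,(int(u0),int(v0)),55 if n=="t" else 50,255,-1); m&=k
        for cc in cv2.findContours(m,cv2.RETR_EXTERNAL,cv2.CHAIN_APPROX_NONE)[0]:
            if cv2.contourArea(cc)<8: continue
            W=np.array([onplane(im,*p,zz)[:2]*1000 for p in cc[:,0].astype(float)],np.float32)
            M=cv2.moments(cc); g=(M["m10"]/M["m00"],M["m01"]/M["m00"])
            r=cv2.minAreaRect(W); print(n,nm,np.round(g,1),np.round(onplane(im,*g,zz),4),"rect",np.round(r[0],1),np.round(r[1],1),round(r[2],1))
E
```

```text
t scraper top 379 med [ 0.5499 -0.3775  0.0724] rect [ 548.9 -379. ] [71.2 25.2] 40.9
t boss top 272 med [ 0.4624 -0.1647  0.1061] rect [ 462.4 -165.5] [34.5 34.2] 44.9
t flange 481 med [ 0.4663 -0.1561  0.0375] rect [ 462.8 -165.7] [93. 90.] 89.0
t disc 6066 med [0.5485 0.093  0.0761] rect [550.1  90.4] [198.1 198.4] 14.6
t disc chips 197 med [0.5747 0.0416 0.0858] rect [560.2  75.9] [161.2 156.8] 8.5
t rim 1231 med [0.5483 0.0979 0.0401] rect [549.4  90.9] [287.6 288.1] 88.7
s scraper top 185 med [ 0.5526 -0.3762  0.0713] rect [ 552.2 -377. ] [73.6 25.2] 41.0
s boss top 152 med [ 0.4666 -0.1622  0.1052] rect [ 464.1 -164.7] [39.  34.3] 47.6
s flange 231 med [ 0.4872 -0.1437  0.0385] rect [ 471.6 -158.3] [75.2 91.3] 40.4
s disc 3829 med [0.555  0.0967 0.0753] rect [550.5  90.7] [203.4 196. ] 36.7
s disc chips 131 med [0.5777 0.0457 0.0854] rect [550.9  85.8] [134.2 171.2] 78.0
s rim 768 med [0.5241 0.0845 0.0396] rect [550.8  89.7] [290.6 289.5] 65.9
t brass [284.7 250.6] [0.5509 0.0898 0.076 ] rect [550.8  89.9] [36.6 36.7] 22.2
t chip [307.5 255. ] [0.54   0.0403 0.087 ] rect [540.1  40.3] [10.8 17.2] 89.0
t chip [317.4 237.8] [0.5767 0.0183 0.087 ] rect [577.2  17.9] [13.2 18.6] 55.3
t chip [296.4 231.7] [0.5907 0.0634 0.087 ] rect [590.6  63.3] [17.2 12.8] 67.1
s brass [341.8 247.6] [0.5499 0.0894 0.076 ] rect [550.   89.4] [37.4 37.1] 21.7
s brass [342.1 207.7] [0.4446 0.0183 0.076 ] rect [457.9  25.7] [130.7 248.2] 33.9
s chip [324.1 252.3] [0.5937 0.0659 0.087 ] rect [593.6  65.8] [19.  13.1] 66.8
s chip [312.4 239.5] [0.5797 0.0199 0.087 ] rect [579.4  20. ] [15.3 17.6] 36.1
s chip [328. 234.] [0.5427 0.0416 0.087 ] rect [543.1  41.7] [11.7 20.1] 86.6
```

```bash
cat >> h.py <<'E'
def yaw_of(rv):
    R,_=cv2.Rodrigues(np.array(rv,float)); return np.degrees(np.arctan2(R[1,0],R[0,0])),R
def goto(x,y,z,a=None):
    "print total turn about tool z, then tool shift after the turn"
    from bench import monitor
    s=monitor.get_state(); p=np.array(s["position"]); a0,R=yaw_of(s["tool_rot"])
    if a is None: a=a0
    turn=-((a-a0+180)%360-180); c,sn=np.cos(np.radians(a)),np.sin(np.radians(a))
    d=np.array([x,y,z])-p
    print("t",round(s["time"],2),"pos",np.round(p,4),"yaw",round(a0,2),"tilt",np.round(R[:2,2],4),"grip",round(s["grip_width"]*87,1),"F",np.round(s["ft_force"],1))
    print("turn z",round(turn,2),"shift",np.round([d[0]*c+d[1]*sn,d[0]*sn-d[1]*c,-d[2]],4))
def tofr(p,o,a):
    d=np.asarray(p)[:2]-np.asarray(o)[:2]; c,s=np.cos(np.radians(a)),np.sin(np.radians(a)); return np.array([d[0]*c+d[1]*s,-d[0]*s+d[1]*c])
E
python3 - <<'E'
from h import *
t=load("top0.npz");c=cloud(t)
m=(c[...,1]<-.48)&(c[...,0]>.3)&(c[...,0]<.75)
for y in(-.5,-.52,-.54,-.56,-.6,-.65):
    k=(abs(c[...,1]-y)<.006)&(c[...,0]>.3)&(c[...,0]<.8); print(y,np.round(c[k][:,2].max(),3), np.round([c[k&(c[...,2]>.05)][:,0].min() if (k&(c[...,2]>.05)).any() else 9],3))
for n,u,v,z in(("jar",441,162,.095),("weight",503,187,.05),("cup",497,332,.075)): print(n,np.round(depth(t,u,v),3))
goto(.5495,-.378,.14,41)
# triangulate scraper top corners by hand from crops
s=load("scene0.npz")
crop(t,460,220,525,275,12,"pics/tsc.png"); crop(s,190,150,220,205,10,"pics/ssc.png")
crop(t,375,262,425,312,12,"pics/tch.png"); crop(s,262,162,306,214,11,"pics/sch.png")
E
```

```text
-0.5 0.007 [9]
-0.52 0.065 [0.779]
-0.54 0.169 [0.5]
-0.56 0.172 [0.486]
-0.6 0.207 [0.401]
-0.65 0.061 [0.728]
jar [ 0.736 -0.252  0.093]
weight [ 0.686 -0.402  0.051]
cup [ 0.355 -0.394  0.007]
t 0.15 pos [ 0.2359 -0.6052  0.1909] yaw 21.3 tilt [-0.0006  0.0013] grip 87.6 F [ 0.7 -0.1  0. ]
turn z -19.7 shift [0.3857 0.0343 0.0509]
```

View pics/tsc.png

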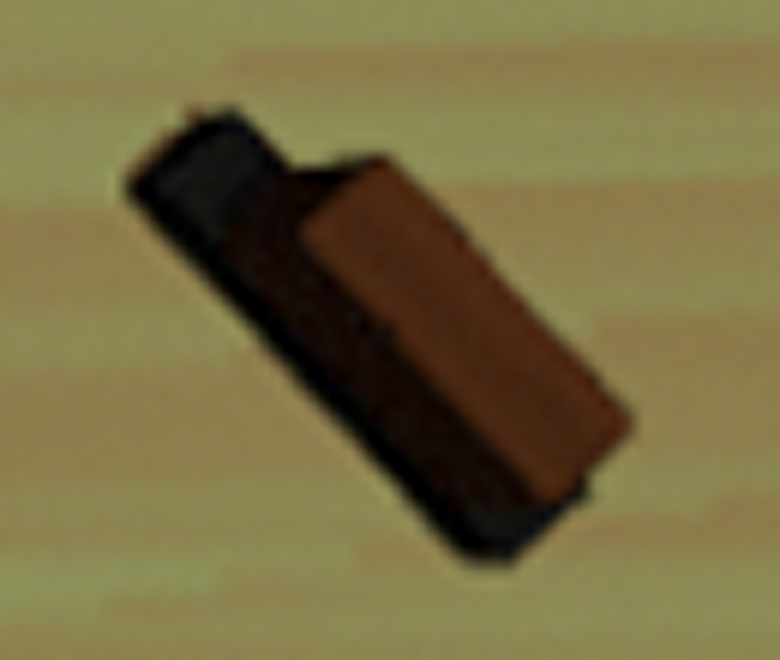

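View pics/ssc.png

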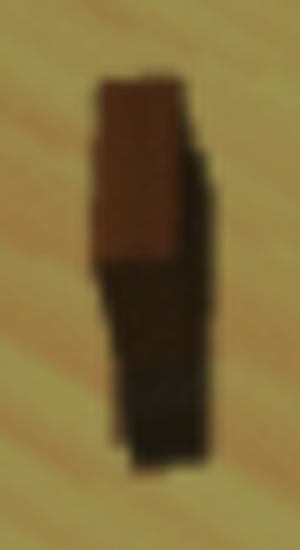

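View pics/tch.png

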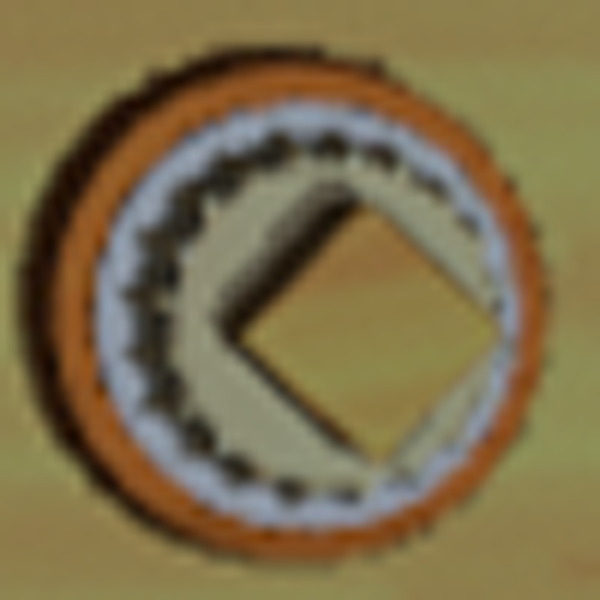

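View pics/sch.png

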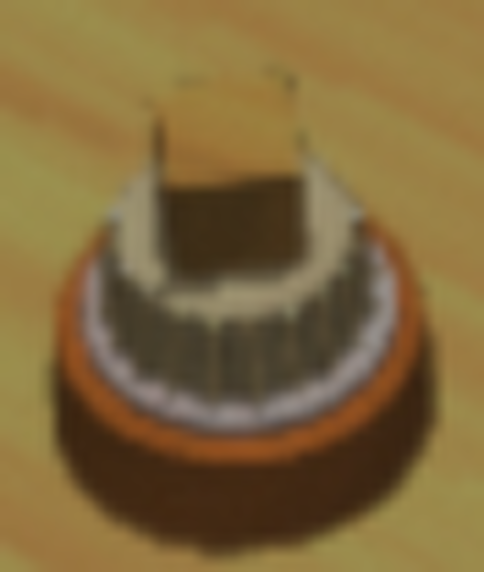

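```bash
python3 - <<'E'
from h import *
t=load("top0.npz");s=load("scene0.npz")
def cr(X,Y,u0,v0,f): return (u0+(X+.5)/f-.5, v0+(Y+.5)/f-.5)
T=[(385,155),(300,230),(545,500),(632,420)]; S=[(97,80),(93,258),(178,262),(185,78)]
print("scraper",tri([ray(t,*cr(*np.mean(T,0),460,220,12)),ray(s,*cr(*np.mean(S,0),190,150,10))]))
W=[onplane(t,*cr(*p,460,220,12),.072)[:2] for p in T]; 
for i in range(4):
    e=W[(i+1)%4]-W[i]; print(np.round(np.linalg.norm(e)*1000,1),round(np.degrees(np.arctan2(e[1],e[0]))%90,1))
B=[(365,200),(500,335),(385,465),(245,330)]; S=[(157,103),(292,75),(305,178),(165,186)]
print("boss",tri([ray(t,*cr(*np.mean(B,0),375,262,12)),ray(s,*cr(*np.mean(S,0),262,162,11))]))
W=[onplane(t,*cr(*p,375,262,12),.106)[:2] for p in B]; 
for i in range(4):
    e=W[(i+1)%4]-W[i]; print(np.round(np.linalg.norm(e)*1000,1),round(np.degrees(np.arctan2(e[1],e[0]))%90,1))
print("socket",tri([ray(t,284.7,250.6),ray(s,341.8,247.6)]))
E
```

```text
scraper (array([ 0.55050301, -0.3781509 ,  0.0732383 ]), [0.0005817939279122615, 0.0005817939279122103])
21.0 39.9
66.5 40.9
21.9 40.9
66.1 41.6
boss (array([ 0.46307079, -0.16586117,  0.10407615]), [0.0006625633328295055, 0.0006625633328296095])
33.6 43.9
30.7 47.0
34.2 44.9
31.3 45.8
socket (array([0.55066337, 0.08978219, 0.07705571]), [0.00012668976107878006, 0.0001266897610787846])
```

```bash
python3 -m pendant '[[[0,0,-9.85],[0,0,0],-1],[[0,0,-9.85],[0,0,0],-1],[[0,0,0],[0.06,0.0055,0],-1],[[0,0,0],[0.06,0.0055,0],-1],[[0,0,0],[0.06,0.0055,0],-1],[[0,0,0],[0.06,0.0055,0],-1],[[0,0,0],[0.06,0.0055,0],-1],[[0,0,0],[0.06,0.0055,0],-1]]' 30; python3 - <<'E'
from h import *
from bench import eyes
goto(.550,-.378,.035,41)
im=eyes.get_image("wrist"); np.savez("w1.npz",**im); cv2.imwrite("pics/w1.png",im["color"][:,:,::-1]); print(proj(im,[.55,-.378,.072]))
E
```

```text
time: 1.15
position: [0.5306, -0.3931, 0.1915]
tool_rot: [-2.943, -1.1, 0.001]
ft_force: [-0.2, -1.4, 0.4]
grip_width: 0.998
t 1.15 pos [ 0.5306 -0.3931  0.1915] yaw 40.98 tilt [-0.0004 -0.0001] grip 86.8 F [-0.2 -1.4  0.4]
turn z -0.02 shift [0.0245 0.0013 0.1565]
(np.float64(320.39082228127313), np.float64(195.70997855592702))
```

View pics/w1.png

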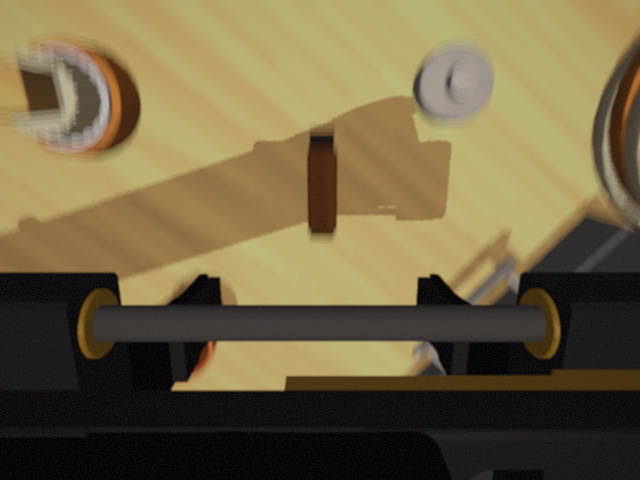

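The scraper lies straight along the image at columns 308–336, midway between the pads (220 and 417), so I can go down.

```bash
python3 -m pendant '[[[0,0,0],[0.0245,0.0013,0],-1],[[0,0,0],[0,0,0.055],-1],[[0,0,0],[0,0,0.055],-1],[[0,0,0],[0,0,0.03],-1],[[0,0,0],[0,0,0.017],-1],[[0,0,0],[0,0,0],-1]]'; python3 - <<'E'
from h import *
goto(.550,-.378,.034,41)
E
```

```text
time: 1.95
position: [0.5481, -0.3789, 0.0338]
tool_rot: [-2.941, -1.1, 0.002]
ft_force: [-0.4, -0.0, -0.1]
grip_width: 0.996
t 1.95 pos [ 0.5481 -0.3789  0.0338] yaw 41.0 tilt [-0.0017  0.0011] grip 86.6 F [-0.4 -0.  -0.1]
turn z -0.0 shift [ 0.0021  0.0006 -0.0002]
```

```bash
python3 -m pendant '[[[0,0,0],[0,0,0],1],[[0,0,0],[0,0,0],1],[[0,0,0],[0,0,0],1],[[0,0,0],[0,0,0],1],[[0,0,0],[0,0,0],1],[[0,0,0],[0,0,0],1]]' 30; python3 - <<'E'
from h import *
goto(.550,-.378,.034,41)
E
```

```text
time: 2.7
position: [0.5488, -0.3792, 0.0347]
tool_rot: [2.943, 1.1, -0.0]
ft_force: [-0.8, 0.2, -0.2]
grip_width: 0.402
t 2.7 pos [ 0.5488 -0.3792  0.0347] yaw 41.0 tilt [-0.0001 -0.0001] grip 35.0 F [-0.8  0.2 -0.2]
turn z 0.0 shift [ 0.0018 -0.0001  0.0007]
```

```bash
python3 -m pendant '[[[0,0,0],[0,0,0],1],[[0,0,0],[0,0,0],1],[[0,0,0],[0,0,0],1]]' 30;python3 -m pendant '[[[0,0,0],[0,0,0],1]]' ; python3 - <<'E'
from h import *
wx=-68.
c=np.array([.5505,.0899]); 
for xx in(-.012,.115):
    p=c+xx*np.array([np.cos(np.radians(wx)),np.sin(np.radians(wx))]); print(xx,p)
p=c-.012*np.array([np.cos(np.radians(wx)),np.sin(np.radians(wx))])
goto(p[0],p[1],.17,22)
E
```

```text
time: 3.08
position: [0.5488, -0.3793, 0.0347]
tool_rot: [2.943, 1.1, -0.0]
ft_force: [0.4, 0.4, -0.6]
grip_width: 0.272
time: 3.2
position: [0.5488, -0.3793, 0.0347]
tool_rot: [2.943, 1.1, -0.0]
ft_force: [-0.3, 0.2, 0.1]
grip_width: 0.269
-0.012 [0.54600472 0.10102621]
0.115 [ 0.59357976 -0.01672614]
t 3.2 pos [ 0.5488 -0.3793  0.0347] yaw 41.0 tilt [-0.     -0.0001] grip 23.4 F [-0.3  0.2  0.1]
turn z 19.0 shift [ 0.1774 -0.4464 -0.1353]
```

```bash
python3 -m pendant '[[[0,0,0],[0,0,-0.04],1],[[0,0,0],[0,0,-0.06],1],[[0,0,0],[0,0,-0.05],1],[[0,0,9.5],[0,0,0],1],[[0,0,9.5],[0,0,0],1],[[0,0,0],[0,0,0],1]]' 30;python3 -m pendant '[[[0,0,0],[0.0222,-0.0558,0],1],[[0,0,0],[0.0222,-0.0558,0],1],[[0,0,0],[0.0222,-0.0558,0],1],[[0,0,0],[0.0222,-0.0558,0],1],[[0,0,0],[0.0222,-0.0558,0],1],[[0,0,0],[0.0222,-0.0558,0],1],[[0,0,0],[0.0222,-0.0558,0],1],[[0,0,0],[0.0222,-0.0558,0],1]]' ; python3 -m pendant '[[[0,0,0],[0,0,0],1],[[0,0,0],[0,0,0],1]]'; python3 - <<'E'
from h import *
from bench import eyes
goto(.546,.101,.1127,22)
for n in("scene","wrist"):
    im=eyes.get_image(n); np.savez(n[0]+"2.npz",**im); cv2.imwrite(f"pics/{n}2.png",im["color"][:,:,::-1])
E
```

```text
time: 3.95
position: [0.5485, -0.379, 0.1844]
tool_rot: [-3.083, -0.602, 0.001]
ft_force: [-0.2, 0.2, -1.7]
grip_width: 0.268
time: 4.95
position: [0.5458, 0.1029, 0.1847]
tool_rot: [3.082, 0.605, 0.0]
ft_force: [1.3, -0.0, -0.8]
grip_width: 0.27
time: 5.2
position: [0.5461, 0.1007, 0.1844]
tool_rot: [3.082, 0.603, -0.001]
ft_force: [0.5, -0.3, -1.6]
grip_width: 0.272
t 5.2 pos [0.5461 0.1007 0.1844] yaw 22.15 tilt [-0.0005 -0.0011] grip 23.7 F [ 0.5 -0.3 -1.6]
turn z 0.15 shift [ 0.0001 -0.0003  0.0717]
```

View pics/scene2.png

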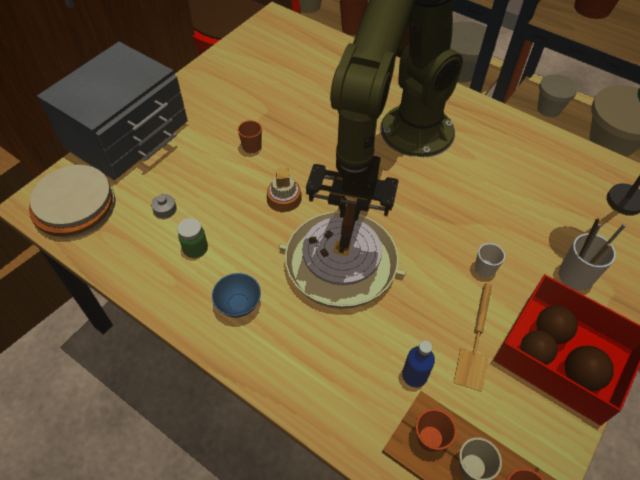

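View pics/wrist2.png

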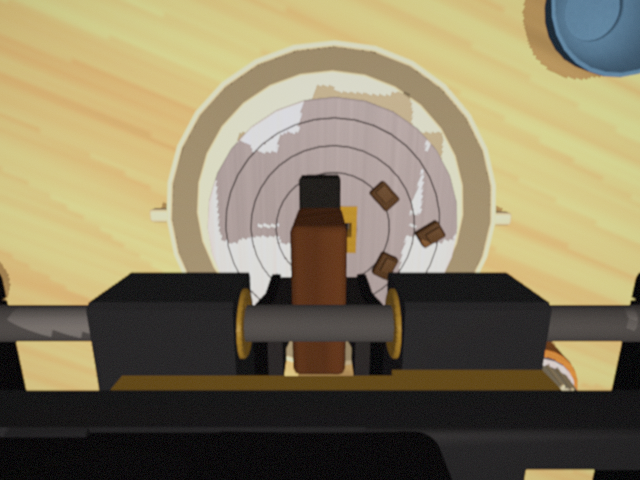

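The scraper hangs over the socket at column 320. All three chips are on its tool +y side, at (385,195), (430,233) and (385,265), and lie within its length. Next I lower it and sweep.

```bash
python3 -m pendant '[[[0,0,0],[0,0,0.04],1],[[0,0,0],[0,0,0.022],1],[[0,0,0],[0,0,0.007],1],[[0,0,0],[0,0,0.0025],1],[[0,0,0],[0,0,0],1]]' 40; python3 -m pendant '[[[0,0,0],[0,0.008,0],1],[[0,0,0],[0,0.012,0],1],[[0,0,0],[0,0.012,0],1],[[0,0,0],[0,0.012,0],1],[[0,0,0],[0,0.012,0],1]]' ; python3 - <<'E'
from h import *
from bench import eyes
goto(.5936,-.0167,.1127,22)
for n in("scene","wrist"):
    im=eyes.get_image(n); np.savez(n[0]+"3.npz",**im); cv2.imwrite(f"pics/{n}3.png",im["color"][:,:,::-1])
E
```

```text
time: 5.92
position: [0.547, 0.101, 0.1141]
tool_rot: [3.084, 0.599, 0.002]
ft_force: [-0.0, 0.6, -1.6]
grip_width: 0.27
time: 6.55
position: [0.5675, 0.0482, 0.1132]
tool_rot: [3.084, 0.599, -0.0]
ft_force: [0.4, 0.6, -0.4]
grip_width: 0.266
t 6.55 pos [0.5675 0.0482 0.1132] yaw 21.97 tilt [-0.0001 -0.0001] grip 23.1 F [ 0.4  0.6 -0.4]
turn z -0.03 shift [-0.0001  0.07    0.0005]
```

View pics/wrist3.png

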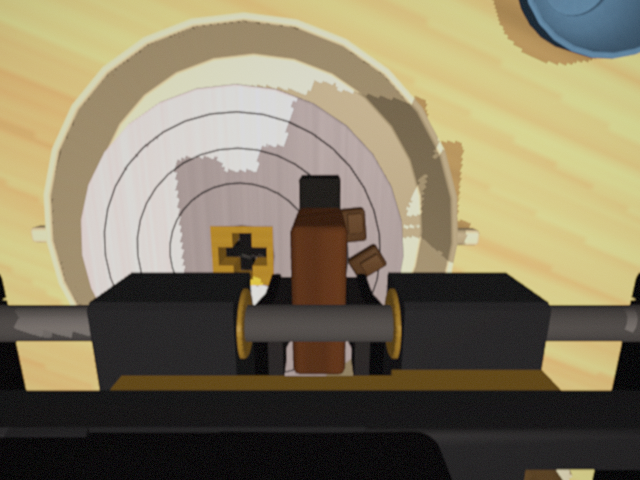

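The chips are against the rubber at (352,225) and (367,262), and the third is hidden behind the gripper. I'll continue over the edge.

```bash
python3 -m pendant '[[[0,0,0],[0,0.012,0],1],[[0,0,0],[0,0.012,0],1],[[0,0,0],[0,0.012,0],1],[[0,0,0],[0,0.012,0],1],[[0,0,0],[0,0.012,0],1],[[0,0,0],[0,0.012,0],1],[[0,0,0],[0,0,0],1]]' ; python3 - <<'E'
from h import *
from bench import eyes
goto(.5936,-.0167,.1127,22)
for n in("scene","wrist","top"):
    im=eyes.get_image(n); np.savez(n[0]+"4.npz",**im); cv2.imwrite(f"pics/{n}4.png",im["color"][:,:,::-1])
    if n=="scene": crop(im,240,170,420,310,4,"pics/s4c.png")
E
```

```text
time: 7.52
position: [0.5944, -0.0191, 0.1131]
tool_rot: [3.084, 0.596, -0.0]
ft_force: [-0.2, -0.1, -1.6]
grip_width: 0.266
t 7.53 pos [ 0.5944 -0.0191  0.1131] yaw 21.88 tilt [-0.0002 -0.0004] grip 23.1 F [-0.2 -0.1 -1.6]
turn z -0.12 shift [ 0.0001 -0.0025  0.0004]
```

View pics/wrist4.png

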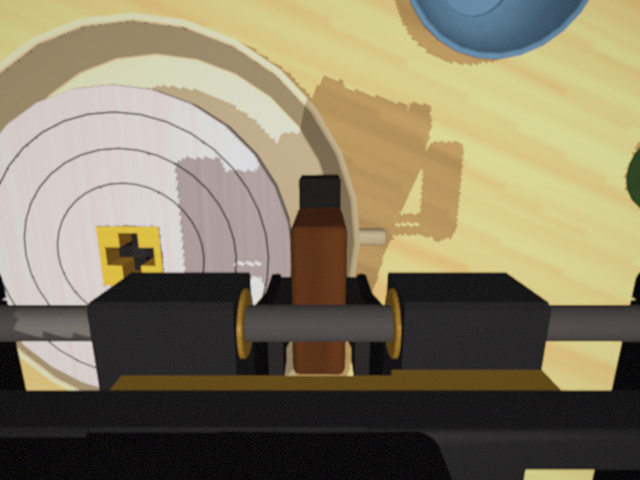

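View pics/s4c.png

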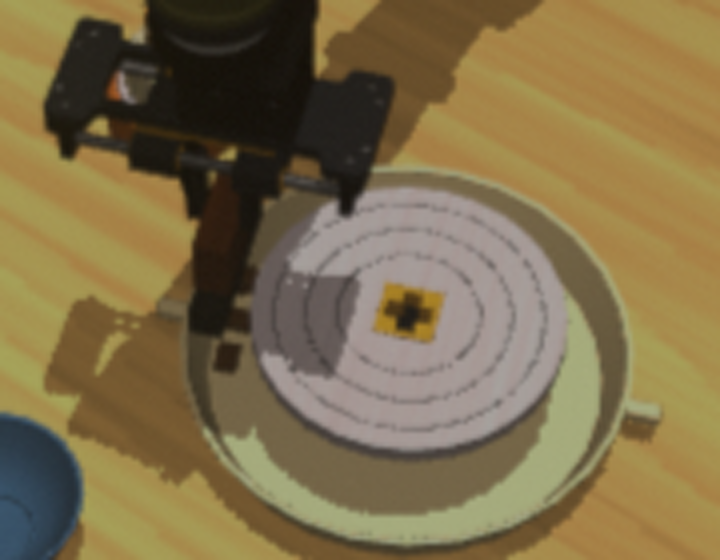

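All three chips are in the gap, at crop positions (228,357), (238,318) and (250,275). I'll take the scraper back to its old spot.

```bash
python3 -m pendant '[[[0,0,0],[0,0,-0.03],1],[[0,0,0],[0,0,-0.04],1],[[0,0,-9.5],[0,0,0],1],[[0,0,-9.6],[0,0,0],1],[[0,0,0],[0,0,0],1]]'; python3 - <<'E'
from h import *
goto(.5488,-.3793,.0355,41)
E
```

```text
time: 8.3
position: [0.594, -0.0167, 0.1833]
tool_rot: [-2.942, -1.102, -0.0]
ft_force: [0.3, -0.0, -1.4]
grip_width: 0.271
t 8.3 pos [ 0.594  -0.0167  0.1833] yaw 41.07 tilt [0.     0.0001] grip 23.6 F [ 0.3 -0.  -1.4]
turn z 0.07 shift [-0.272   0.244   0.1478]
```

```bash
python3 -m pendant '[[[0,0,0],[-0.034,0.0305,0],1],[[0,0,0],[-0.034,0.0305,0],1],[[0,0,0],[-0.034,0.0305,0],1],[[0,0,0],[-0.034,0.0305,0],1],[[0,0,0],[-0.034,0.0305,0],1],[[0,0,0],[-0.034,0.0305,0],1],[[0,0,0],[-0.034,0.0305,0],1],[[0,0,0],[-0.034,0.0305,0],1]]'; python3 -m pendant '[[[0,0,0],[0,0,0.05],1],[[0,0,0],[0,0,0.05],1],[[0,0,0],[0,0,0.03],1],[[0,0,0],[0,0,0.012],1],[[0,0,0],[0,0,0],1]]'; python3 - <<'E'
from h import *
goto(.5488,-.3793,.035,41)
E
```

```text
time: 9.3
position: [0.5495, -0.3811, 0.1831]
tool_rot: [-2.943, -1.099, -0.0]
ft_force: [0.4, 0.1, -1.7]
grip_width: 0.267
time: 9.93
position: [0.5496, -0.3798, 0.041]
tool_rot: [-2.942, -1.101, 0.001]
ft_force: [0.8, 0.3, 0.1]
grip_width: 0.265
t 9.93 pos [ 0.5496 -0.3798  0.041 ] yaw 41.05 tilt [-0.0006  0.0005] grip 23.1 F [0.8 0.3 0.1]
turn z 0.05 shift [-0.0003 -0.0009  0.006 ]
```

```bash
python3 -m pendant '[[[0,0,0],[0,0,0.004],1],[[0,0,0],[0,0,0.0015],1],[[0,0,0],[0,0,0.0005],1],[[0,0,0],[0,0,0],1],[[0,0,0],[0,0,0],1]]'
```

```text
time: 10.55
position: [0.5497, -0.3802, 0.0354]
tool_rot: [2.941, 1.103, 0.0]
ft_force: [-1.0, -0.4, -1.1]
grip_width: 0.263
```

```bash
python3 -m pendant '[[[0,0,0],[0,0,0.0007],1],[[0,0,0],[0,0,0.0005],1],[[0,0,0],[0,0,0],1]]'; python3 - <<'E'
from h import *
goto(.5488,-.3793,.0345,41)
E
```

```text
time: 10.92
position: [0.5498, -0.3803, 0.0347]
tool_rot: [2.941, 1.103, 0.0]
ft_force: [0.0, -0.8, 2.5]
grip_width: 0.27
t 10.93 pos [ 0.5498 -0.3803  0.0347] yaw 41.1 tilt [ 0.0005 -0.0005] grip 23.5 F [ 0.  -0.8  2.5]
turn z 0.1 shift [-0.0001 -0.0015  0.0002]
```

```bash
python3 -m pendant '[[[0,0,0],[0,0,0],-1],[[0,0,0],[0,0,0],-1],[[0,0,0],[0,0,0],-1],[[0,0,0],[0,0,0],-1],[[0,0,0],[0,0,0],-1],[[0,0,0],[0,0,-0.03],-1],[[0,0,0],[0,0,-0.05],-1],[[0,0,0],[0,0,-0.06],-1]]' 30; python3 - <<'E'
from h import *
goto(.463,-.1655,.18,45)
E
```

```text
time: 11.92
position: [0.5488, -0.3797, 0.1743]
tool_rot: [-2.94, -1.102, 0.002]
ft_force: [1.0, 0.5, 0.7]
grip_width: 0.989
t 11.93 pos [ 0.5488 -0.3797  0.1743] yaw 41.1 tilt [-0.002   0.0013] grip 86.1 F [1.  0.5 0.7]
turn z -3.9 shift [ 0.0908 -0.2122 -0.0057]
```

```bash
python3 -m pendant '[[[0,0,-3.9],[0,0,0],-1],[[0,0,0],[0.014,-0.053,-0.002],-1],[[0,0,0],[0.014,-0.053,-0.002],-1],[[0,0,0],[0.014,-0.053,-0.002],-1],[[0,0,0],[0.014,-0.053,-0.002],-1],[[0,0,0],[0,0,0],-1],[[0,0,0],[0,0,0],-1]]'; python3 - <<'E'
from h import *
from bench import eyes
goto(.463,-.1655,.18,45)
for n in("scene","wrist","top"):
    im=eyes.get_image(n); np.savez(n[0]+"5.npz",**im); cv2.imwrite(f"pics/{n}5.png",im["color"][:,:,::-1])
    if n=="wrist": print(proj(im,[.463,-.1655,.106]))
E
```

```text
time: 12.8
position: [0.4396, -0.1914, 0.1826]
tool_rot: [2.901, 1.201, 0.001]
ft_force: [0.6, -0.4, 0.8]
grip_width: 0.998
t 12.8 pos [ 0.4396 -0.1914  0.1826] yaw 44.99 tilt [ 0.0011 -0.0015] grip 86.8 F [ 0.6 -0.4  0.8]
turn z -0.01 shift [ 0.0348 -0.0018  0.0026]
(np.float64(315.60208734210215), np.float64(189.32605884730398))
```

View pics/wrist5.png

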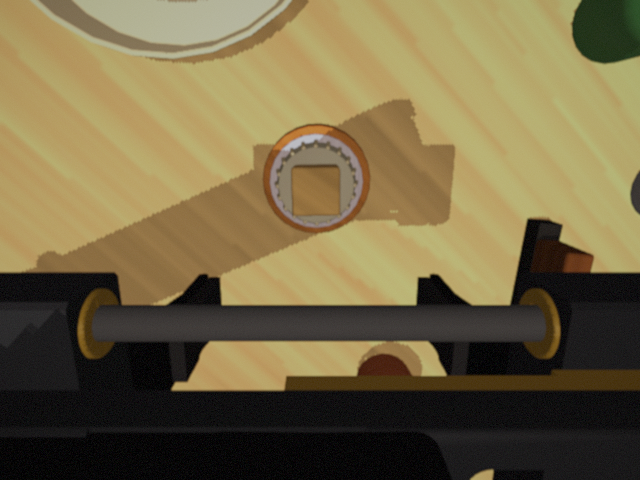

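View pics/scene5.png

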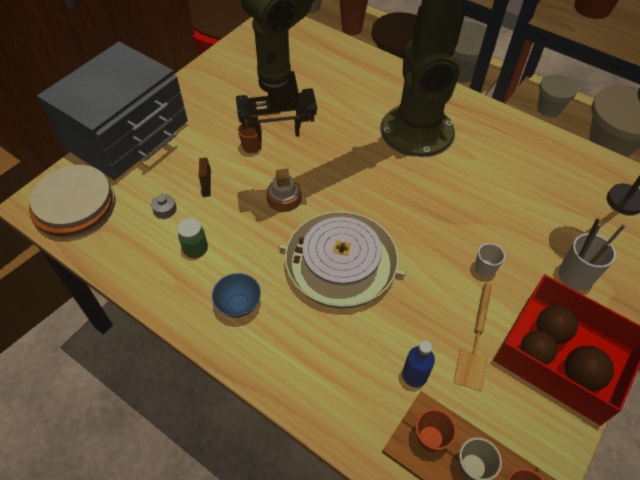

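View pics/top5.png

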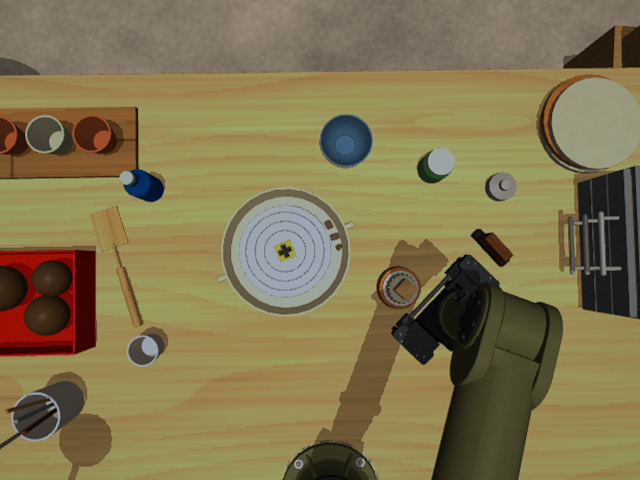

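The disc is clear: the chips lie in the gap at (328–338, 224–247) in the top view. The scraper stands at its old place. In the wrist view the boss is square-on at (316,190), as predicted. I'll refine its pose before gripping.

```bash
python3 - <<'E'
from h import *
w=load("w5.npz"); h=cv2.cvtColor(w["color"],cv2.COLOR_RGB2HSV)
print(h[190,316],h[190,284],h[170,330])
c=cloud(w); 
m=((c[...,2]>.098)&(c[...,2]<.115)).astype(np.uint8)*255; k=np.zeros_like(m); cv2.circle(k,(316,190),45,255,-1); m&=k
m2=cv2.inRange(h,(8,110,60),(25,255,255))&k; m2=cv2.morphologyEx(m2,cv2.MORPH_OPEN,np.ones((5,5)))
print("boss z",np.median(c[m>0][:,2]))
for nm,mm in(("depth",m),("col",m2)):
    cc=max(cv2.findContours(mm,cv2.RETR_EXTERNAL,cv2.CHAIN_APPROX_NONE)[0],key=cv2.contourArea)
    W=np.array([onplane(w,*p,.106)[:2]*1000 for p in cc[:,0].astype(float)],np.float32)
    r=cv2.minAreaRect(W); print(nm,cv2.contourArea(cc),np.round(r[0],1),np.round(r[1],1),round(r[2],1))
crop(w,256,120,376,240,5,"pics/w5c.png")
t=load("t5.npz");s=load("s5.npz")
c=cloud(t);  q=(np.hypot(c[...,0]-.5503,c[...,1]-.09)<.098)&(c[...,2]>.08); print("above disc",q.sum(), np.round(c[q][:3],3))
E
```

```text
[ 18 153 148] [ 19  66 139] [ 17 147 137]
boss z 0.1055042164229017
depth 2271.0 [ 461.8 -166.3] [33.2 33.4] 44.9
col 2302.0 [ 462.4 -165.8] [34.7 32.9] 45.7
above disc 1376 [[0.521 0.033 1.156]
 [0.521 0.033 1.156]
 [0.521 0.033 1.156]]
```

View pics/w5c.png

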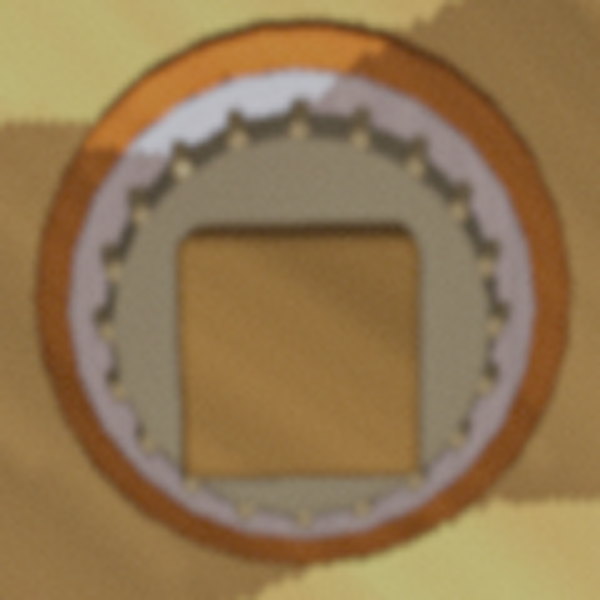

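```bash
python3 -m pendant '[[[0,0,0],[0.034,-0.0018,0],-1],[[0,0,0],[0,0,0.04],-1],[[0,0,0],[0,0,0.04],-1],[[0,0,0],[0,0,0.02],-1],[[0,0,0],[0,0,0.0075],-1],[[0,0,0],[0,0,0],-1]]' 40; python3 - <<'E'
from h import *
goto(.4625,-.166,.075,45)
E
```

```text
time: 13.7
position: [0.4623, -0.1656, 0.0744]
tool_rot: [-2.902, -1.201, 0.0]
ft_force: [0.1, 0.3, -0.0]
grip_width: 1.0
t 13.7 pos [ 0.4623 -0.1656  0.0744] yaw 44.97 tilt [-0.0003  0.0006] grip 87.0 F [ 0.1  0.3 -0. ]
turn z -0.03 shift [-0.0001  0.0004 -0.0006]
```

```bash
python3 -m pendant '[[[0,0,0],[0,0,0],1],[[0,0,0],[0,0,0],1],[[0,0,0],[0,0,0],1],[[0,0,0],[0,0,0],1],[[0,0,0],[0,0,0],1],[[0,0,0],[0,0,0],1],[[0,0,0],[0,0,0],1],[[0,0,0],[0,0,0],1]]' 55; python3 - <<'E'
from h import *
goto(.5505,.0898,.20,22)
E
```

```text
time: 14.7
position: [0.4623, -0.1651, 0.075]
tool_rot: [2.902, 1.202, 0.0]
ft_force: [-1.1, 0.4, 3.7]
grip_width: 0.175
t 14.7 pos [ 0.4623 -0.1651  0.075 ] yaw 45.01 tilt [0.0002 0.    ] grip 15.2 F [-1.1  0.4  3.7]
turn z 23.01 shift [ 0.1773 -0.2033 -0.125 ]
```

The opening reads 15 mm, but the boss is 34 mm wide, so something is wrong. I'll look.

```bash
python3 - <<'E'
from h import *
from bench import eyes
goto(.5505,.0898,.20,22)
for n in("scene","wrist"):
    im=eyes.get_image(n); np.savez(n[0]+"6.npz",**im); cv2.imwrite(f"pics/{n}6.png",im["color"][:,:,::-1])
    if n=="scene": crop(im,220,90,360,220,5,"pics/s6c.png")
E
```

```text
t 14.7 pos [ 0.4623 -0.1651  0.075 ] yaw 45.01 tilt [0.0002 0.    ] grip 15.2 F [-1.1  0.4  3.7]
turn z 23.01 shift [ 0.1773 -0.2033 -0.125 ]
```

View pics/wrist6.png

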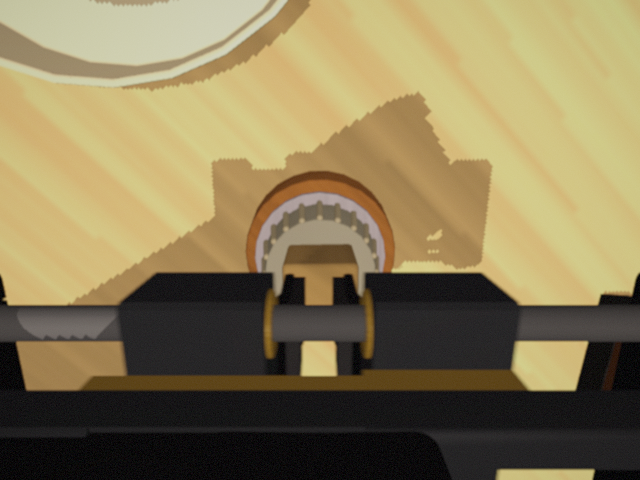

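View pics/s6c.png

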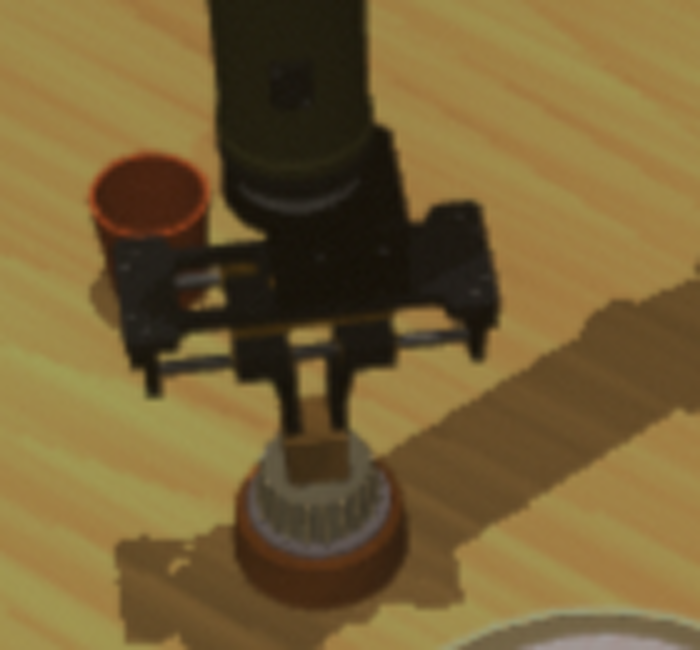

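```bash
python3 - <<'E'
from h import *
s=load("s6.npz"); c=cloud(s)
for z0,z1 in((.036,.046),(.06,.075),(.08,.095),(.096,.104),(.104,.112),(.112,.13)):
    q=(np.hypot(c[...,0]-.4625,c[...,1]+.165)<.045)&(c[...,2]>z0)&(c[...,2]<z1)
    if q.sum(): print(z0,q.sum(),np.round(c[q].min(0),3),np.round(c[q].max(0),3),np.round(np.median(c[q],0),3))
for p in([.4623,-.1651,.075],[.4623,-.1651,.106]): print(proj(s,p))
w=load("w6.npz"); print(proj(w,[.4623,-.1651,.106]),proj(w,[.4623,-.1651,.075]))
c=cloud(w)
for v in range(235,305,6): print(v,np.round(c[v,320],3), w["range_z"][v,320])
crop(s,262,140,318,214,10,"pics/s6d.png"); crop(w,240,160,400,300,5,"pics/w6d.png")
E
```

```text
0.036 141 [ 0.425 -0.207  0.036] [ 0.505 -0.122  0.046] [ 0.484 -0.141  0.04 ]
0.06 209 [ 0.432 -0.197  0.06 ] [ 0.495 -0.133  0.075] [ 0.477 -0.153  0.069]
0.08 46 [ 0.462 -0.184  0.08 ] [ 0.488 -0.142  0.095] [ 0.473 -0.155  0.088]
0.096 35 [ 0.446 -0.18   0.096] [ 0.488 -0.142  0.104] [ 0.466 -0.16   0.102]
0.104 68 [ 0.45  -0.185  0.104] [ 0.486 -0.143  0.111] [ 0.468 -0.162  0.107]
0.112 39 [ 0.453 -0.169  0.112] [ 0.485 -0.143  0.13 ] [ 0.465 -0.16   0.121]
(np.float64(283.055433219001), np.float64(180.89508951211909))
(np.float64(282.55537995787665), np.float64(173.3026130359201))
(np.float64(319.0052956994925), np.float64(297.2541806908685)) (np.float64(318.8765072779168), np.float64(274.1164923953982))
235 [ 0.477 -0.151  0.07 ] 0.20401075
241 [ 0.474 -0.154  0.069] 0.20548868
247 [ 0.474 -0.155  0.077] 0.1978426
253 [ 0.474 -0.155  0.088] 0.18725266
259 [ 0.473 -0.155  0.097] 0.17873293
265 [ 0.473 -0.155  0.105] 0.1709232
271 [ 0.471 -0.157  0.105] 0.17197023
277 [ 0.469 -0.159  0.105] 0.17239207
283 [ 0.467 -0.161  0.105] 0.17341855
289 [ 0.465 -0.163  0.106] 0.17335302
295 [ 0.463 -0.165  0.105] 0.17484632
301 [ 0.461 -0.167  0.106] 0.17441587
```

View pics/s6d.png

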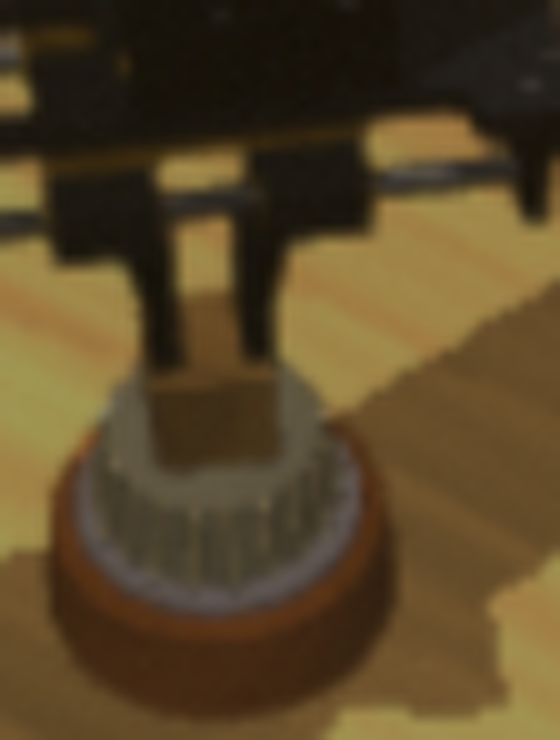

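View pics/w6d.png

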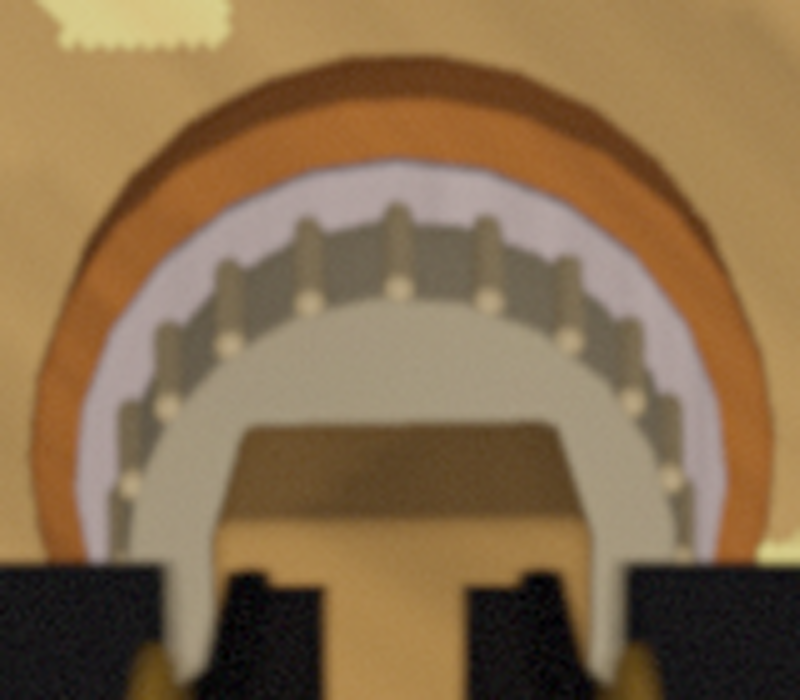

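```bash
python3 - <<'E'
from h import *
for f,p,a in(("w5.npz",[.4396,-.1914,.1826],45),("w6.npz",[.4623,-.1651,.075],45),("w2.npz",[.5461,.1007,.1844],22)):
    w=load(f); W=w["world_to_cam"]
    for b in (0,.019,.03,.05):
        q=np.array(p)+[0,0,b]; print(f,b,np.round(W[:3,:3]@q+W[:3,3],4),np.round(proj(w,q),1))
    z=w["range_z"]
    print([ (v,round(float(z[v,212]),3),round(float(z[v,425]),3)) for v in range(270,380,8)])
    c=cloud(w)
    for uv in((212,290),(425,290),(290,290),(345,290),(290,330),(290,360)): print(uv,np.round(c[uv[1],uv[0]]-np.array(p),3))
E
```

```text
w5.npz 0 [-0.     -0.0177 -0.2037] [318.4 274. ]
w5.npz 0.019 [-0.     -0.0224 -0.1853] [318.4 287.3]
w5.npz 0.03 [ 0.     -0.0252 -0.1747] [318.5 296.3]
w5.npz 0.05 [ 0.     -0.0302 -0.1553] [318.5 315.8]
[(270, 0.395, 0.395), (278, 0.169, 0.171), (286, 0.161, 0.161), (294, 0.159, 0.16), (302, 0.159, 0.16), (310, 0.084, 0.084), (318, 0.083, 0.083), (326, 0.082, 0.083), (334, 0.082, 0.083), (342, 0.415, 0.416), (350, 0.417, 0.418), (358, 0.42, 0.42), (366, 0.421, 0.423), (374, 0.425, 0.425)]
(212, 290) [-0.024  0.037  0.044]
(425, 290) [ 0.037 -0.025  0.044]
(290, 290) [-0.079 -0.037 -0.184]
(345, 290) [-0.038 -0.077 -0.183]
(290, 330) [0.016 0.025 0.118]
(290, 360) [-0.136 -0.093 -0.182]
w6.npz 0 [ 2.00e-04 -1.78e-02 -2.04e-01] [318.9 274.1]
w6.npz 0.019 [ 0.0002 -0.0225 -0.1856] [319.  287.4]
w6.npz 0.03 [ 0.0003 -0.0252 -0.175 ] [319.  296.4]
w6.npz 0.05 [ 0.0003 -0.0302 -0.1556] [319.1 315.8]
[(270, 0.282, 0.282), (278, 0.089, 0.088), (286, 0.084, 0.083), (294, 0.078, 0.079), (302, 0.075, 0.076), (310, 0.075, 0.074), (318, 0.075, 0.073), (326, 0.074, 0.075), (334, 0.076, 0.075), 
[... 291 characters left out ...]
.079]
w2.npz 0 [-0.0007 -0.0174 -0.2039] [317.1 273.5]
w2.npz 0.019 [-0.0007 -0.0222 -0.1855] [317.  286.7]
w2.npz 0.03 [-0.0007 -0.0249 -0.1748] [316.9 295.7]
w2.npz 0.05 [-0.0007 -0.0299 -0.1555] [316.8 315.1]
[(270, 0.388, 0.318), (278, 0.087, 0.088), (286, 0.084, 0.083), (294, 0.079, 0.08), (302, 0.076, 0.075), (310, 0.073, 0.074), (318, 0.075, 0.074), (326, 0.075, 0.075), (334, 0.076, 0.075), (342, 0.074, 0.076), (350, 0.077, 0.076), (358, 0.077, 0.078), (366, 0.077, 0.077), (374, 0.078, 0.076)]
(212, 290) [0.026 0.034 0.116]
(425, 290) [ 0.043 -0.008  0.116]
(290, 290) [0.003 0.013 0.043]
(345, 290) [ 0.009 -0.009  0.035]
(290, 330) [0.025 0.016 0.119]
(290, 360) [-0.139 -0.027 -0.144]
```

The picture settles it. The fingertips sit on top of the boss (z 0.106) while the TCP reads 0.075. Depth in the wrist view also puts the tips about 31 mm behind the reported TCP. So the scraper was held only by its top few mm, which did hold. I'll lift off, open, and grip about 28 mm lower, watching the force.

```bash
python3 -m pendant '[[[0,0,0],[0,0,-0.015],-1],[[0,0,0],[0,0,0],-1],[[0,0,0],[0,0,0],-1],[[0,0,0],[0,0,0],-1],[[0,0,0],[0,0,0],-1],[[0,0,0],[0,0,0],-1],[[0,0,0],[0,0,0],-1]]' 20; python3 - <<'E'
from h import *
from bench import eyes
goto(.4625,-.166,.047,45)
im=eyes.get_image("wrist"); np.savez("w7.npz",**im); cv2.imwrite("pics/w7.png",im["color"][:,:,::-1])
c=cloud(im); m=(c[...,2]>.098)&(c[...,2]<.112)&(np.hypot(c[...,0]-.4625,c[...,1]+.166)<.035); print(m.sum(),np.round(np.median(c[m],0),4),np.round(cv2.minAreaRect((c[m][:,:2]*1000).astype(np.float32))[0],1))
E
```

```text
time: 15.68
position: [0.462, -0.1653, 0.0895]
tool_rot: [-2.902, -1.202, 0.0]
ft_force: [1.1, 0.5, 0.1]
grip_width: 0.794
t 15.68 pos [ 0.462  -0.1653  0.0895] yaw 45.01 tilt [-0.0002 -0.    ] grip 69.1 F [1.1 0.5 0.1]
turn z 0.01 shift [-0.0001  0.0008  0.0425]
3788 [ 0.4653 -0.1629  0.1054] [ 464.4 -163.7]
```

View pics/w7.png

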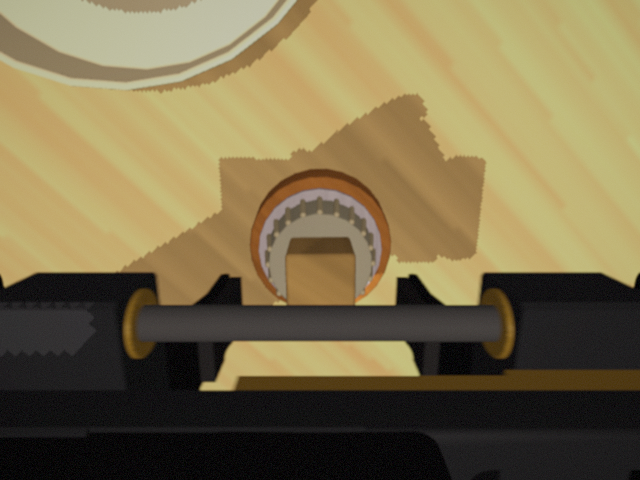

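```bash
python3 -m pendant '[[[0,0,0],[0,0.0006,0.02],-1],[[0,0,0],[0,0,0.012],-1],[[0,0,0],[0,0,0.008],-1],[[0,0,0],[0,0,0.002],-1],[[0,0,0],[0,0,0],-1]]' 55;  python3 - <<'E'
from h import *
goto(.4625,-.166,.047,45)
E
```

```text
time: 16.35
position: [0.4627, -0.1658, 0.0478]
tool_rot: [2.902, 1.202, 0.0]
ft_force: [-0.4, -0.4, 0.7]
grip_width: 0.997
t 16.35 pos [ 0.4627 -0.1658  0.0478] yaw 45.0 tilt [ 0.0003 -0.0002] grip 86.8 F [-0.4 -0.4  0.7]
turn z 0.0 shift [-0.0003 -0.      0.0008]
```

```bash
python3 -m pendant '[[[0,0,0],[0,0,0],1],[[0,0,0],[0,0,0],1],[[0,0,0],[0,0,0],1],[[0,0,0],[0,0,0],1],[[0,0,0],[0,0,0],1],[[0,0,0],[0,0,0],1],[[0,0,0],[0,0,0],1],[[0,0,0],[0,0,0],1]]' 55; python3 -m pendant '[[[0,0,0],[0,0,0],1]]'; python3 - <<'E'
from h import *
from bench import eyes
goto(.5505,.0898,.20,22)
for n in("scene","wrist"):
    im=eyes.get_image(n); np.savez(n[0]+"8.npz",**im); cv2.imwrite(f"pics/{n}8.png",im["color"][:,:,::-1])
    if n=="scene": crop(im,240,110,330,220,7,"pics/s8c.png")
E
```

```text
time: 17.35
position: [0.4625, -0.1658, 0.0476]
tool_rot: [2.902, 1.202, 0.0]
ft_force: [1.9, -0.3, -0.4]
grip_width: 0.384
time: 17.48
position: [0.4625, -0.1658, 0.0475]
tool_rot: [2.902, 1.202, 0.0]
ft_force: [-0.2, -0.1, -0.3]
grip_width: 0.387
t 17.48 pos [ 0.4625 -0.1658  0.0475] yaw 45.0 tilt [ 0.0001 -0.0001] grip 33.6 F [-0.2 -0.1 -0.3]
turn z 23.0 shift [ 0.1773 -0.204  -0.1525]
```

View pics/s8c.png

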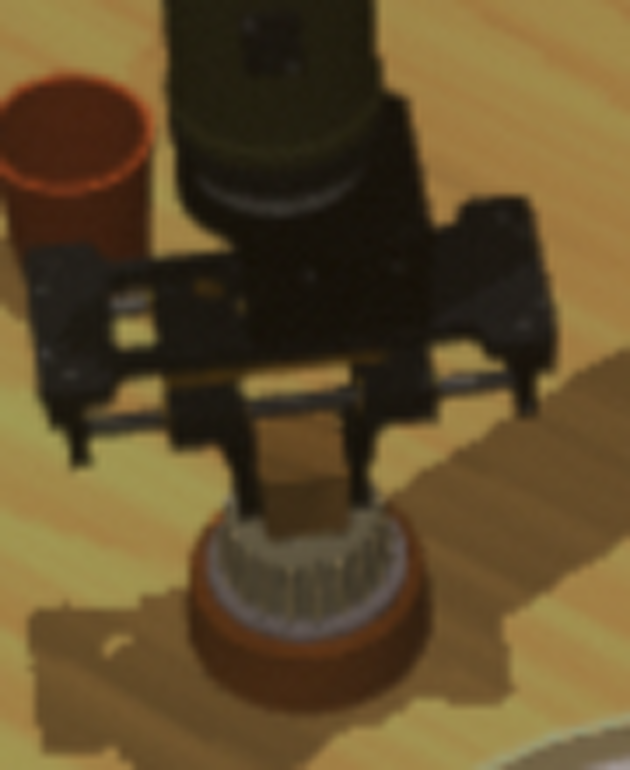

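View pics/wrist8.png

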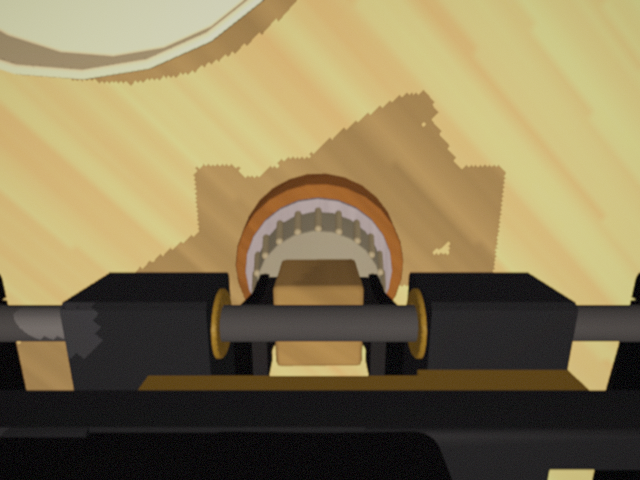

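Properly gripped now at 33.6 mm. I'll measure the boss centre relative to the tool, then lift.

```bash
python3 -m pendant '[[[0,0,0],[0,0,-0.02],1],[[0,0,0],[0,0,-0.04],1],[[0,0,0],[0,0,-0.05],1],[[0,0,0],[0,0,0],1],[[0,0,0],[0,0,0],1]]';  python3 - <<'E'
from h import *
from bench import eyes,monitor
w=load("w8.npz"); c=cloud(w); p=np.array([.4625,-.1658,.0475])
def bossoff(w,p,a,zt):
    c=cloud(w); d=c-p; ca,sa=np.cos(np.radians(a)),np.sin(np.radians(a))
    X=d[...,0]*ca+d[...,1]*sa; Y=d[...,0]*sa-d[...,1]*ca
    m=(abs(d[...,2]-zt)<.004)&(abs(X)<.03)&(abs(Y)<.018); h=cv2.cvtColor(w["color"],cv2.COLOR_RGB2HSV)
    m&=(h[...,1]>100)&(h[...,2]>60)
    print("n",m.sum(),"X",np.round(np.percentile(X[m],[0.5,2,50,98,99.5])*1000,1),"Y",np.round(np.percentile(Y[m],[.5,2,50,98,99.5])*1000,1),"z",np.round(np.median(d[m][:,2]),4))
bossoff(w,p,45,.058)
goto(.5505,.0898,.158,22)
s=monitor.get_state(); im=eyes.get_image("wrist"); np.savez("w9.npz",**im); cv2.imwrite("pics/w9.png",im["color"][:,:,::-1])
bossoff(im,np.array(s["position"]),yaw_of(s["tool_rot"])[0],.058)
im=eyes.get_image("scene");crop(im,240,70,330,220,4,"pics/s9c.png"); np.savez("s9.npz",**im)
E
```

```text
time: 18.2
position: [0.4614, -0.1655, 0.1562]
tool_rot: [-2.901, -1.202, 0.003]
ft_force: [-0.5, 0.3, -3.5]
grip_width: 0.382
n 4041 X [-17.5 -16.9  -7.   15.8  16.1] Y [-17.4 -16.5  -0.4  15.9  16.6] z 0.0579
t 18.2 pos [ 0.4614 -0.1655  0.1562] yaw 45.01 tilt [-0.0023  0.0006] grip 33.2 F [-0.5  0.3 -3.5]
turn z 23.01 shift [ 0.1783 -0.2033 -0.0018]
n 4044 X [-17.5 -16.9  -7.1  15.9  16.1] Y [-17.3 -16.4  -0.3  15.9  16.7] z 0.0578
```

View pics/s9c.png

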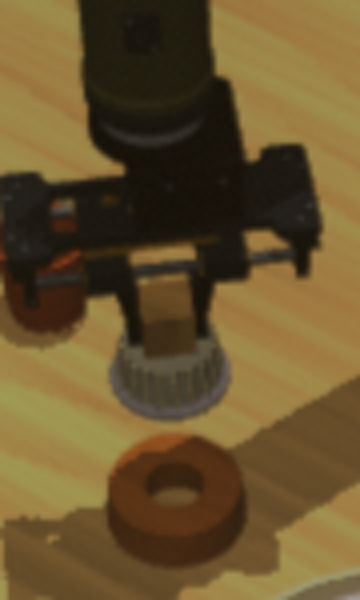

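```bash
python3 -m pendant '[[[0,0,7.7],[0,0,0],1],[[0,0,7.7],[0,0,0],1],[[0,0,7.6],[0,0,0],1],[[0,0,0],[0.0357,-0.0407,0],1],[[0,0,0],[0.0357,-0.0407,0],1],[[0,0,0],[0.0357,-0.0407,0],1],[[0,0,0],[0.0357,-0.0407,0],1],[[0,0,0],[0.0357,-0.0407,0],1]]'; python3 -m pendant '[[[0,0,0],[0,0,0],1],[[0,0,0],[0,0,0],1]]'; python3 - <<'E'
from h import *
from bench import eyes,monitor
goto(.5513,.0898,.1575,22)
for n in("scene","wrist","top"):
    im=eyes.get_image(n); np.savez(n[0]+"10.npz",**im); cv2.imwrite(f"pics/{n}10.png",im["color"][:,:,::-1])
    if n=="scene": crop(im,270,110,420,310,3,"pics/s10c.png")
E
```

```text
time: 19.3
position: [0.5511, 0.091, 0.1558]
tool_rot: [-3.084, -0.599, 0.004]
ft_force: [1.0, -0.4, -3.4]
grip_width: 0.386
time: 19.55
position: [0.5507, 0.0893, 0.1558]
tool_rot: [3.084, 0.6, -0.005]
ft_force: [-0.7, -0.1, -2.9]
grip_width: 0.387
t 19.55 pos [0.5507 0.0893 0.1558] yaw 22.04 tilt [-0.0033 -0.0007] grip 33.7 F [-0.7 -0.1 -2.9]
turn z 0.04 shift [ 0.0008 -0.0003 -0.0017]
```

View pics/s10c.png

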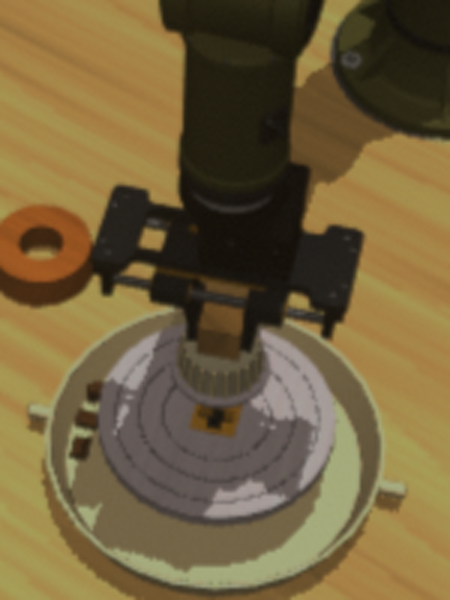

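View pics/wrist10.png

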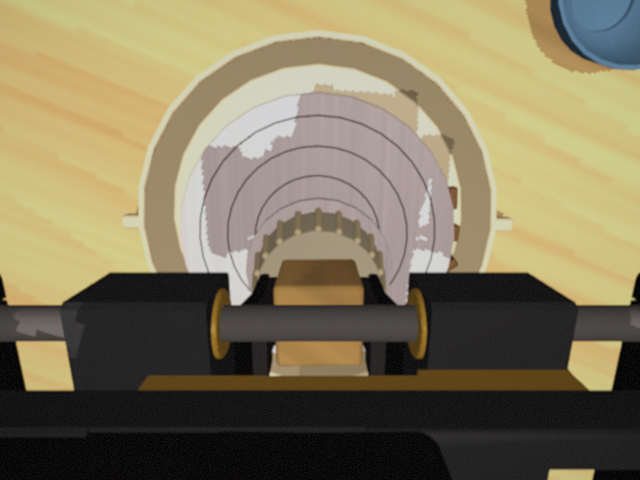

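Yaw and centring look right: the boss and the disc both centre on column 318. I'll descend in small steps and watch the force.

```bash
python3 -m pendant '[[[0,0,0],[0.0008,-0.0003,0.02],1],[[0,0,0],[0,0,0.015],1],[[0,0,0],[0,0,0.007],1],[[0,0,0],[0,0,0.005],1],[[0,0,0],[0,0,0],1],[[0,0,0],[0,0,0],1]]'; python3 - <<'E'
from h import *
goto(.5513,.0898,.10,22)
E
```

```text
time: 20.45
position: [0.5528, 0.0905, 0.111]
tool_rot: [3.084, 0.6, 0.001]
ft_force: [-0.3, 0.6, -3.1]
grip_width: 0.386
t 20.45 pos [0.5528 0.0905 0.111 ] yaw 22.01 tilt [0.0009 0.    ] grip 33.6 F [-0.3  0.6 -3.1]
turn z 0.01 shift [-0.0016  0.0001  0.011 ]
```

```bash
python3 -m pendant '[[[0,0,0],[-0.0012,0,0.003],1],[[0,0,0],[0,0,0.003],1],[[0,0,0],[0,0,0.002],1],[[0,0,0],[0,0,0],1]]'; python3 - <<'E'
from h import *
goto(.5513,.0898,.09,22)
E
```

```text
time: 20.95
position: [0.5513, 0.09, 0.1025]
tool_rot: [3.084, 0.6, -0.0]
ft_force: [0.7, 0.9, -3.6]
grip_width: 0.387
t 20.95 pos [0.5513 0.09   0.1025] yaw 22.01 tilt [-0. -0.] grip 33.7 F [ 0.7  0.9 -3.6]
turn z 0.01 shift [-0.      0.0002  0.0125]
```

```bash
python3 -m pendant '[[[0,0,0],[0,0,0.003],1],[[0,0,0],[0,0,0.002],1],[[0,0,0],[0,0,0],1]]'; python3 -m pendant '[[[0,0,0],[0,0,0.002],1],[[0,0,0],[0,0,0.002],1],[[0,0,0],[0,0,0],1]]';  python3 - <<'E'
from h import *
goto(.5513,.0898,.09,22)
E
```

```text
time: 21.32
position: [0.5516, 0.09, 0.0979]
tool_rot: [3.084, 0.6, 0.001]
ft_force: [-0.9, -0.4, 1.6]
grip_width: 0.388
time: 21.7
position: [0.5516, 0.09, 0.0937]
tool_rot: [3.084, 0.6, 0.001]
ft_force: [-1.4, -0.1, 4.3]
grip_width: 0.385
t 21.7 pos [0.5516 0.09   0.0937] yaw 22.0 tilt [0.0006 0.0001] grip 33.5 F [-1.4 -0.1  4.3]
turn z 0.0 shift [-0.0003  0.0001  0.0037]
```

```bash
python3 -m pendant '[[[0,0,0],[0,0,0.0015],1],[[0,0,0],[0,0,0.001],1],[[0,0,0],[0,0,0],1]]'; python3 -m pendant '[[[0,0,0],[0,0,0.001],1],[[0,0,0],[0,0,0],1]]'; python3 -m pendant '[[[0,0,0],[0,0,0.001],1],[[0,0,0],[0,0,0],1]]'
```

```text
time: 22.08
position: [0.5516, 0.09, 0.0915]
tool_rot: [3.084, 0.6, 0.001]
ft_force: [-1.5, 0.2, 6.5]
grip_width: 0.387
time: 22.32
position: [0.5516, 0.09, 0.0906]
tool_rot: [3.084, 0.599, 0.001]
ft_force: [-1.0, 0.3, 6.9]
grip_width: 0.386
time: 22.58
position: [0.5517, 0.0901, 0.0902]
tool_rot: [3.083, 0.6, 0.001]
ft_force: [-3.5, -0.0, 10.0]
grip_width: 0.386
```

```bash
python3 -m pendant '[[[0,0,0],[0,0,0.0008],1],[[0,0,0],[0,0,0],1]]' 60;python3 -m pendant '[[[0,0,0],[0,0,0.0008],1],[[0,0,0],[0,0,0],1],[[0,0,0],[0,0,0],1]]'
```

```text
time: 22.82
position: [0.5517, 0.09, 0.0902]
tool_rot: [3.083, 0.599, 0.001]
ft_force: [-3.9, -0.9, 14.9]
grip_width: 0.387
time: 23.2
position: [0.5517, 0.09, 0.0901]
tool_rot: [3.083, 0.599, 0.001]
ft_force: [-6.6, -1.4, 18.7]
grip_width: 0.386
```

The z reading stopped at 0.0901, close to the seated height I worked out (0.0902), while the force keeps rising. So the flange is on the insert. I'll ease the small side load and check with pictures.

```bash
python3 -m pendant '[[[0,0,0],[-0.0005,0,0],1],[[0,0,0],[0,0,0],1],[[0,0,0],[0,0,0],1]]' 60; python3 - <<'E'
from h import *
from bench import eyes,monitor
goto(.5513,.0898,.09,22)
s=monitor.get_state()
for n in("scene","wrist","top"):
    im=eyes.get_image(n); np.savez(n[0]+"11.npz",**im); cv2.imwrite(f"pics/{n}11.png",im["color"][:,:,::-1])
    c=cloud(im)
    if n=="scene": crop(im,270,150,420,310,5,"pics/s11c.png")
    if n=="wrist":
        d=np.hypot(c[...,0]-.5505,c[...,1]-.09)
        for lo,hi,nm in((.0345,.039,"flange top"),(.055,.09,"disc"),(.0,.014,"boss top"),(.022,.028,"plaster top")):
            m=(d>lo)&(d<hi)&(c[...,2]>.06)&(c[...,2]<.16); 
            if m.sum(): print(nm,m.sum(),np.round(np.percentile(c[m][:,2],[10,50,90]),4))
E
```

```text
time: 23.58
position: [0.5517, 0.09, 0.0902]
tool_rot: [3.083, 0.599, 0.003]
ft_force: [-4.9, 0.0, 17.6]
grip_width: 0.384
t 23.57 pos [0.5517 0.09   0.0902] yaw 22.0 tilt [ 0.0021 -0.0006] grip 33.4 F [-4.9  0.  17.6]
turn z -0.0 shift [-0.0005  0.      0.0002]
flange top 1971 [0.0813 0.0822 0.0832]
disc 29977 [0.0744 0.0752 0.0761]
boss top 1346 [0.1474 0.1482 0.1489]
plaster top 2941 [0.1116 0.1129 0.1465]
```

View pics/s11c.png

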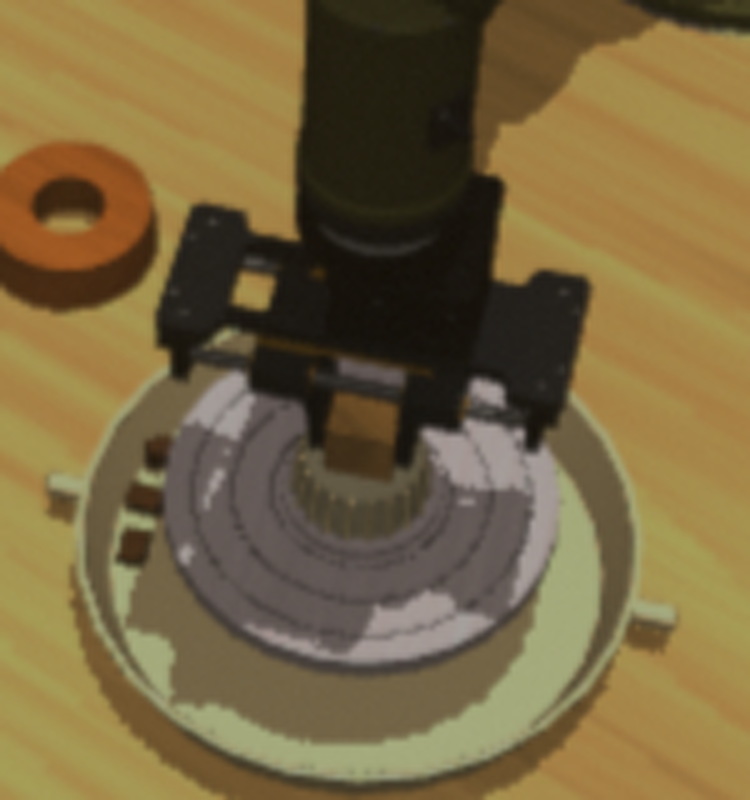

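View pics/top11.png

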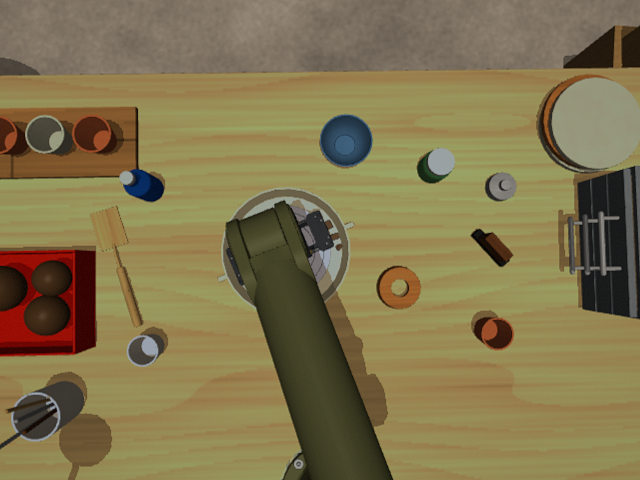

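View pics/wrist11.png

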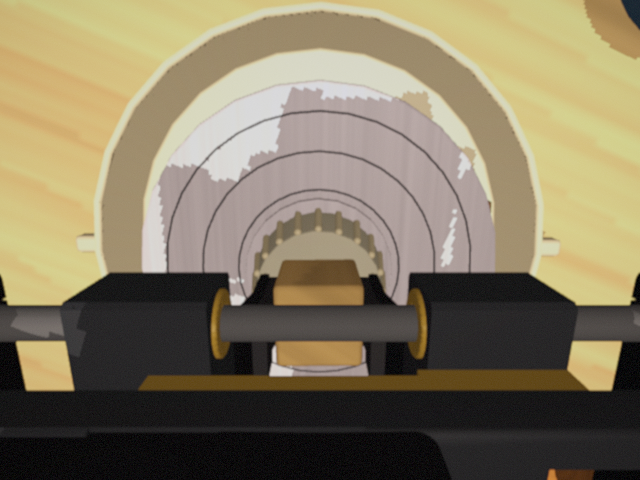

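The wrist depth shows the flange top at 0.0822 and the boss top at 0.1482. Seated, they would be 0.082 and 0.148. The chips are in the gap, the scraper stands at (491,247), and the bystanders are at their original pixels. I'll do one stability check, then hand in.

```bash
python3 -m pendant '[[[0,0,0],[0,0,0],1],[[0,0,0],[0,0,0],1],[[0,0,0],[0,0,0],1],[[0,0,0],[0,0,0],1]]' 60; python3 - <<'E'
from h import *
from bench import order
a,b=load("top0.npz")["color"].astype(int),load("t11.npz")["color"].astype(int)
for n,u,v,r in(("cup",495,333,22),("bowl",346,140,28),("jar",436,165,20),("bottle",143,185,22),("beaker",145,350,18),("weight",501,186,16),("paddle",120,260,25),("scraper",491,247,24)):
    d=abs(a-b)[v-r:v+r,u-r:u+r].sum(2); print(n,(d>60).sum())
print(order.close_job())
E
```

```text
time: 24.22
position: [0.5517, 0.09, 0.0902]
tool_rot: [3.083, 0.599, 0.003]
ft_force: [-5.2, -1.7, 17.5]
grip_width: 0.385
cup 0
bowl 0
jar 0
bottle 0
beaker 0
weight 0
paddle 0
scraper 132
the job is handed in; nothing more can be done
None
```

I swept all three chips off the wheel head with the scraper and set the scraper back upright near its old spot, clear of the pan. I then moved the chuck into the socket, turned it about 23° to mesh, and pressed it home. The job was handed in at about 24 s with the chuck still gripped and pressed.

**Last checks**
- **Chuck seated:** the flange top is at 82.2 mm and the boss top at 148.2 mm; seated they would be 82 and 148 mm. The height held steady over the last half second, at about 17.5 N down and 60 N grip.
- **Chips:** all three lie in the gap between the disc and the pan rim, and the disc is clear.
- **Other items:** a before/after comparison of the top view shows no change at the cup, bowl, jar, bottle, beaker, weight or paddle. The scraper differs by about a millimetre.

**What disagreed**
- **Fingertips versus the TCP reading:** the tips sit about 31 mm behind the reported TCP. My first close on the boss therefore landed on top of it, with about 4 N of contact. I opened, went lower and gripped it properly at 33.6 mm, and the chuck was not visibly displaced. For the same reason the scraper had been held only by its top few millimetres, but it did not slip.
- **Side load:** about 5 N remains on the seated chuck; easing the arm over by 0.5 mm reduced it only from 6.6 N.

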